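Load a turned spindle into the vee fixture, home against its back stop, and clamp it

TASK

Load the steel spindle from the blue rack into the vee fixture, ready for deburring: lay it gently in the two vee blocks, push it along the vees until it bears firmly on the white tip of the back stop, holding about 10 N for a moment (the stop is finely set: never 25 N), and only then press the clamp's red handle down fully, so that the spindle stays held in both vees and against the stop. Leave the brass spindle, the deburring tool, the spanner and the abrasive discs where they are.

Things in the scene. Friction and masses are not known exactly. Their poses are not given: they have to be found in the camera images.
- vee_mid (a point): Point on the vees' axis midway between the two steel vee blocks of the bolted-down dark grey fixture, 46 mm above the work surface: the line on which a seated spindle's axis lies. Axes: y along the vees, away from the back stop; z up; x across, away from the clamp's side. Blocks: 40 mm long, centred at y = -62 and +62 mm, 58 mm wide; between them 84 mm free, down to the base plate 34 mm below the axis.
- flank_near: The vees' two ground flanks on the clamp's side (-x of vee_mid); 90 degree vees for 24 mm diameter, block tops 2 mm below the seated axis. Origin under vee_mid, on the work surface.
- flank_far: The vees' two ground flanks on the other side (+x of vee_mid). Origin under vee_mid, on the work surface.
- back_stop: Black bracket at the vees' -y end with a locked stop screw on the vees' axis ending in a round white nylon tip, 13 mm diameter, towards +y. Origin under vee_mid, on the work surface. The screw's setting differs each time and is not reported: the tip's end lies 96 to 112 mm from vee_mid (so the seated spindle's centre at y = -4 to +12 mm), to be felt or seen.
- clamp_handle (a joint): Handle of the hold-down toggle clamp, rad: 0 open (raised 53 degrees), 0.97 fully down, past its centre, where it stays by itself. It swings down an arm whose rubber pad then presses the spindle with about 7 N over the vee block next to the stop (y = -62 mm of vee_mid). The grip needs 3 to 8 N downwards, then meets its end stop.
- handle_grip (a point): Point on the axis of the clamp's red handle grip (round bar 16 mm thick, its free end 26 mm farther out). Hinge line parallel to y of vee_mid, through x = -76, z = +8 mm, and 77 mm away; the handle is at y = -62 mm. Open, this point stands at x = -109, z = +77 mm, fully down at x = -152, z = +20 mm from vee_mid.
- steel_spindle_mid (a point): Centre of the grey steel spindle, a turned bar along its own x: 24 mm diameter over 190 mm, a 16 mm journal 13 mm long at each end, 216 mm in all, 0.3 to 0.52 kg, both ends alike. It lies in the notches of a blue rack, its axis 39 mm above the work surface, on two cross bars centred 62 mm to either side of the rack's middle (free for fingers between them).
- brass_spindle_mid (a point): Centre of the yellow brass spindle of the same size, in the other notches of the rack, 84 mm beside the steel one; not to be moved. Which lies on which side varies.
- clamp_base: Bright steel base of the hold-down toggle clamp, with its arm, rubber pad and red handle; bolted to the fixture on the -x side of vee_mid. Origin at x = 0, y = -62 mm of vee_mid, on the work surface (below where the pad presses).
- deburrer: Blue-handled deburring tool, 155 mm long, lying beyond the rack; bystander.
- spanner: Steel spanner, 181 mm long, lying beyond the fixture; bystander.
- discs: Stack of brown abrasive discs, 69 mm diameter, 12 mm high, to the right of the fixture; bystander.

How it is judged:
On the way, in this order (a step that is already met when the one before it is completed fails the run):
1. the steel spindle lies in the vee blocks, touching both flanks (contact force between steel_spindle and flank_near above 0.4 N and contact force between steel_spindle and flank_far above 0.4 N and angle between the x axis of steel_spindle_mid and the y axis of vee_mid, either way round below 0.04 rad and z of steel_spindle_mid in the frame of vee_mid below 0.003 m), for 0.2 s.
2. seated on both flanks, the spindle is pressed against the back stop with at least 6 N, the clamp still open (all of step 1 and contact force between steel_spindle and back_stop above 6 N and value of joint clamp_handle below 0.4 rad), for 0.2 s.
At the end, for the whole second after the job is handed in: The steel spindle lies in the vees (within 0.04 rad, axis no more than 3 mm high), bearing on each flank (over 1 N) and on the back stop (over 0.3 N), held down by the clamp's pad (over 3 N) with the handle past 0.9 rad, at rest and released (contact force between steel_spindle and flank_near above 1 N and contact force between steel_spindle and flank_far above 1 N and contact force between steel_spindle and clamp_base above 3 N and contact force between steel_spindle and back_stop above 0.3 N and angle between the x axis of steel_spindle_mid and the y axis of vee_mid, either way round below 0.04 rad and z of steel_spindle_mid in the frame of vee_mid below 0.003 m and value of joint clamp_handle above 0.9 rad and linear speed of steel_spindle below 0.01 m/s); the robot touches nothing.
It fails at once if the spindle is forced against the back stop with 25 N or more (contact force between steel_spindle and back_stop above 25 N).
It fails at once if the spindle is slammed or pressed into the vees with 60 N or more on a flank (contact force between steel_spindle and flank_near above 60 N or contact force between steel_spindle and flank_far above 60 N).
It fails at once if the brass spindle is moved 15 mm or more (distance of brass_spindle_mid from where it was at the start of the episode above 0.015 m).
It fails at once if the deburring tool, the spanner or the abrasive discs are moved 30 mm or more (distance of any of deburrer, spanner, discs from where it was at the start of the episode above 0.03 m).
It also fails if it takes over 72 s, if anything falls off the work surface, if the arm or the gripper's body presses on something with over 40 N, if the wrist force passes 120 N, or if a joint passes its speed limit or range.

ROBOT

A 6-joint arm with a two-finger parallel gripper is mounted at the origin on a cart in front of the work surface, level with it; the furniture and walls round the work are solid. World frame = base frame: x ahead of the robot, y to its left, z up, the work surface at z = 0. Lengths are in m, angles in rad, forces in N, time in s.
With the tool pointing down it reaches from about 0.35 to 0.975 m from the base axis. Payload 4.9 kg.
Tool frame: the origin (TCP) lies midway between the tips of the shut fingers; the grasp point (between the pads) lies 19 mm behind it (manip.pinch_z is the x of the grasp point in the tool frame, in m); x points along the fingers, y is the direction in which the jaws open and shut, and the axes are right-handed (so a half turn about x gives the same grasp; the last joint's range is limited). The gripper opens to 85 mm and grips with 20 to 120 N. Pads are 22 mm wide; open, the fingers measure 114 mm over their backs; the gripper's body (76 mm by 85 mm) begins 54 mm behind the grasp point. The pads swing forward as they close: fully open they stand 13 mm farther back than shut.
Start: joints at [-1.283, 0.053, 1.613, -0, 1.476, -0.119], TCP at [0.247, -0.574, 0.231] pointing down, gripper open.
Joint ranges: [-3.01, 3.01], [-1.01, 2.22], [0.06, 2.58], [-1.02, 4.17], [0.09, 2.62], [-3.14, 3.14]. Speed limits (rad/s): [2.57, 2.57, 3.14, 3.14, 3.14, 3.14].

INTERFACE

Orientations are given as a unit quaternion [w, x, y, z].
In Python, from plant import sensors, cams, workorder, manip gives the robot as it stands.
- The arm moves only by the tool drive_tool, never from a script. Its argument "series" is a list of rows, each an object of numbers: "x", "y", "z": the shift along the tool's x, y, z in units of 25 mm (1.0 is 25 mm); "ax", "ay", "az": the turn, a rotation vector about the tool's x, y, z in units of 5 degrees (1.0 is 5 degrees). A call has 1 to 5 rows; each row is the pose to reach, as a shift and turn from the pose commanded when the call began, along the tool's axes at that moment; what a row does not reach only later rows make up. A row lasts 1/12 s, in which the tool goes at most 41.7 mm and 7.16 degrees, less where a joint would pass 70% of its speed; a pose out of reach is approached as far as the arm can. A call with a gripper value outside its range is refused whole. "hand" is the opening, from 0 (shut) to 1 (fully open), set as the call begins (left out, the last holds). The fingers move at their own pace and stop on an object; the grip force is fixed at half the most. Time passes only in rows, so rows that repeat a pose let the fingers close. It gives the time, the measured TCP pose, the force and the opening at its end, in the units of the state.
- sensors.state(): the state, without advancing time (a new reading comes with each control period).
- cams.grab_frame(name): name is "scene" or "side" or "wrist"; returns a dict with "img" (400x640x3 uint8, blue, green, red), "camera_matrix" (3x3 intrinsics, pixels), "cam_to_world" (4x4, takes a point from camera to world coordinates). Camera axes: x right, y down, z forward; pixel columns grow to the right and rows downward; lengths in m; the calibration is good to about 2 mm. A picture is of the moment at which its call begins. There is no depth.
- workorder.job_done(): hands the job in, once; it reports no verdict.
The state is a dict: "time": time; "joint_pos": joint angles; "joint_vel": joint speeds; "joint_efforts": joint torques, N m; "tool_pos": TCP position; "tool_rot": TCP orientation; "contact_force": force on the tool from outside, world axes, zero at the start; "ft_torque": the same for the moment, N m; "gripper_width": opening from 0.0 (shut) to 1.0 (fully open).
Only numpy, scipy, OpenCV 4.12 (cv2) and the standard library are available. Lean on these libraries where they do the work, as an engineer would, in place of code of your own. Each camera call takes 0.05 s, during which the arm holds its last target.

## Working session

There is one attempt and no reset: what is moved stays moved. The work goes in short steps, Python scripts to look and compute and a tool call to move; the robot and the scene stay as the last step left them, time stands still between calls to the robot, and variables do not carry over. Pictures are saved under pics/ and viewed, and the job is handed in when it is done.

Besides the shell and the picture viewer there is one more tool, called as name(argument=value, ...), one argument or row to a line, values as JSON. drive_tool: Moves the arm, as the interface text tells. Its arguments: {"type":"object","properties":{"series":{"type":"array","items":{"type":"object","properties":{"x":{"type":"number"},"y":{"type":"number"},"z":{"type":"number"},"ax":{"type":"number"},"ay":{"type":"number"},"az":{"type":"number"}}}},"hand":{"type":"number"}},"required":["series"]}

```bash
ls; mkdir -p pics; python3 - <<'E'
from plant import sensors, cams, manip
import cv2,numpy as np
np.set_printoptions(precision=4,suppress=True)
print(sensors.state()); print(manip.pinch_z)
for n in ["scene","side","wrist"]:
    f=cams.grab_frame(n); cv2.imwrite(f"pics/{n}0.png",f["img"]); np.savez(f"pics/{n}0.npz",**f)
    print(n,f["camera_matrix"],f["cam_to_world"])
E
```

```text
pics
{'time': 0.0, 'joint_pos': array([-1.283 ,  0.0534,  1.6143, -0.    ,  1.476 , -0.119 ]), 'joint_vel': array([ 0.0004, -0.0013, -0.0004, -0.    ,  0.0005, -0.0001]), 'joint_efforts': array([  0.0017, -39.3678, -37.018 ,  -0.    ,   0.0071,   0.    ]), 'tool_pos': array([ 0.2471, -0.5734,  0.23  ]), 'tool_rot': array([-0.1421, -0.6925, -0.1436,  0.6926]), 'contact_force': array([-0.3838, -0.1015, -0.117 ]), 'ft_torque': array([ 0.0168, -0.0032,  0.0056]), 'gripper_width': 1.0012636120947875}
-0.0187
scene [[474.8745   0.     322.1684]
 [  0.     474.8745 203.8651]
 [  0.       0.       1.    ]] [[-0.7356 -0.5335  0.4174  0.0322]
 [-0.6773  0.5726 -0.4619  0.6158]
 [ 0.0075 -0.6225 -0.7826  1.153 ]
 [ 0.      0.      0.      1.    ]]
side [[505.282    0.     315.5235]
 [  0.     505.282  201.8455]
 [  0.       0.       1.    ]] [[-0.814  -0.2062  0.543  -0.1962]
 [-0.5808  0.2985 -0.7573  1.1221]
 [-0.006  -0.9319 -0.3627  0.6564]
 [ 0.      0.      0.      1.    ]]
wrist [[276.291    0.     317.3044]
 [  0.     276.291  198.3962]
 [  0.       0.       1.    ]] [[ 0.396  -0.8727 -0.2858  0.3212]
 [-0.9183 -0.3767 -0.1219 -0.5432]
 [-0.0012  0.3107 -0.9505  0.373 ]
 [ 0.      0.      0.      1.    ]]
```

View pics/scene0.png

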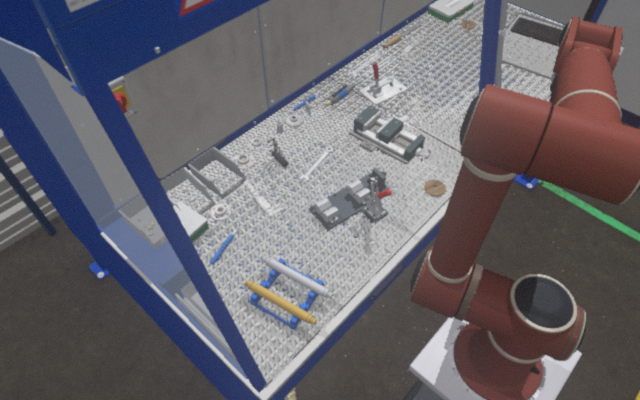

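View pics/side0.png

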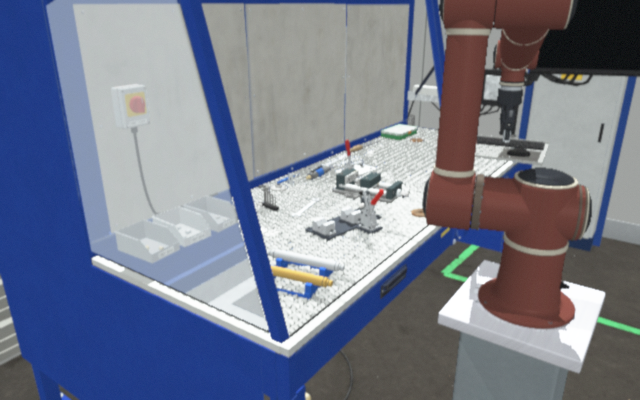

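View pics/wrist0.png

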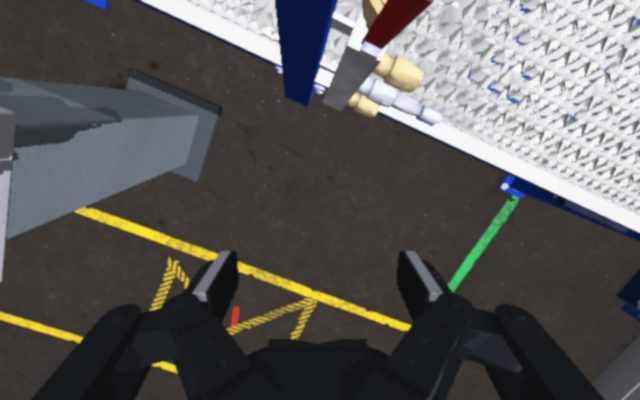

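```bash
python3 - <<'E'
import cv2
a=cv2.imread('pics/scene0.png'); b=cv2.imread('pics/side0.png')
cv2.imwrite('pics/sc_fix.png',cv2.resize(a[160:250,290:450],None,fx=5,fy=5,interpolation=cv2.INTER_CUBIC))
cv2.imwrite('pics/sc_rack.png',cv2.resize(a[220:340,200:340],None,fx=5,fy=5,interpolation=cv2.INTER_CUBIC))
cv2.imwrite('pics/sd.png',cv2.resize(b[170:300,250:420],None,fx=4.5,fy=4.5,interpolation=cv2.INTER_CUBIC))
E
```

```text
(no output)
```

View pics/sc_fix.png

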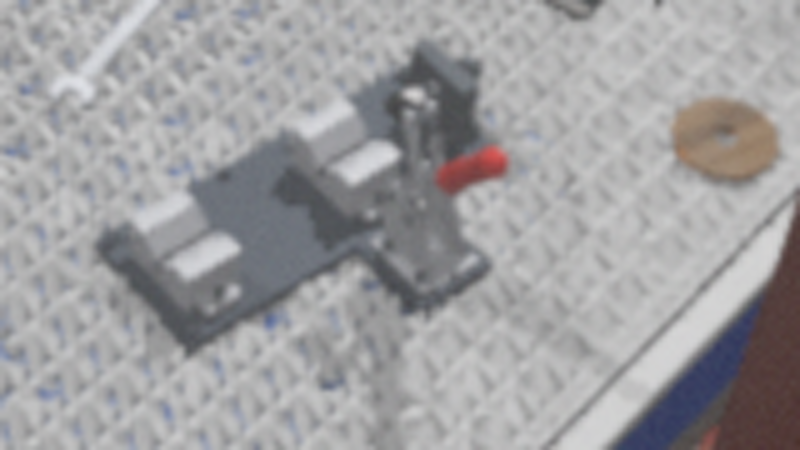

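View pics/sc_rack.png

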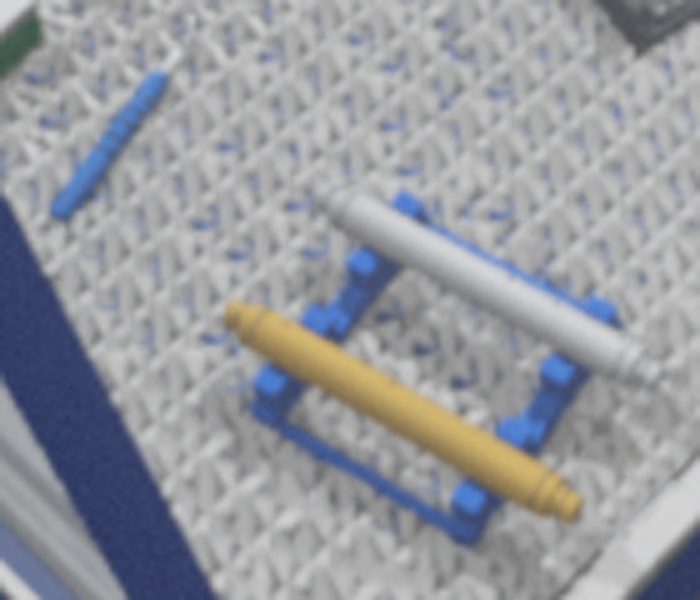

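View pics/sd.png

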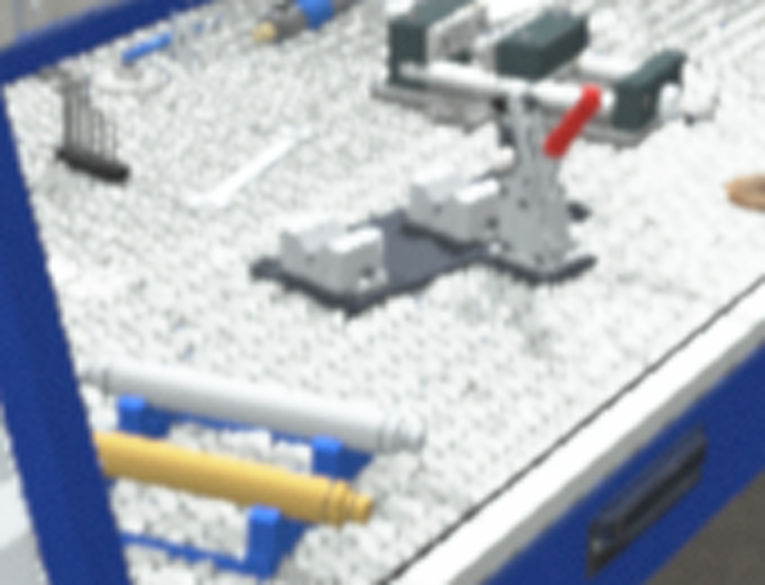

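```bash
cat > h.py <<'E'
import numpy as np,cv2
np.set_printoptions(precision=4,suppress=True)
def ray(f,u,v):
    K=f["camera_matrix"];T=f["cam_to_world"]
    d=T[:3,:3]@np.linalg.inv(K)@np.array([u,v,1.]);return T[:3,3],d
def pt(f,u,v,z):
    o,d=ray(f,u,v);return o+d*(z-o[2])/d[2]
def proj(f,p):
    T=np.linalg.inv(f["cam_to_world"]);q=f["camera_matrix"]@(T[:3,:3]@np.asarray(p,float)+T[:3,3]);return q[:2]/q[2]
def two(f,a,g,b):
    o1,d1=ray(f,*a);o2,d2=ray(g,*b);d1=d1/np.linalg.norm(d1);d2=d2/np.linalg.norm(d2)
    s=np.linalg.lstsq(np.c_[d1,-d2],o2-o1,rcond=None)[0]
    p=o1+s[0]*d1;q=o2+s[1]*d2
    return (p+q)/2,np.linalg.norm(p-q)
def load(n): return dict(np.load(f"pics/{n}.npz"))
E
python3 - <<'E'
from h import *
f=load('scene0')
c=lambda u,v:(u/5+200,v/5+220)
d=lambda u,v:(u/5+290,v/5+160)
A=pt(f,*c(345,206),.039);B=pt(f,*c(630,360),.039)
print('steel',A,B,(A+B)/2,np.linalg.norm(A-B),np.degrees(np.arctan2(*(B-A)[1::-1])))
A=pt(f,*c(250,320),.039);B=pt(f,*c(555,495),.039)
print('brass',A,B,(A+B)/2,np.linalg.norm(A-B))
# block tops z=.044
for n,u,v in [('m_out_nearL',135,210),('far block outer',0,0)]:pass
# centres of 4 tops
T=[pt(f,*d(*q),.044) for q in [(170,222),(205,258),(325,130),(365,163)]]
print(T); e=((T[0]+T[1])-(T[2]+T[3]))/2; print('mid',sum(T)/4,'sep',np.linalg.norm(e),np.degrees(np.arctan2(e[1],e[0])))
print('discs',pt(f,*d(725,135),.012),'grip',pt(f,*d(455,180),.12),pt(f,*d(490,162),.13))
E
```

```text
steel [0.597  0.2046 0.039 ] [0.4197 0.1679 0.039 ] [0.5084 0.1862 0.039 ] 0.181049869255087 -168.3017631736012
brass [0.5826 0.287  0.039 ] [0.3965 0.2493 0.039 ] [0.4895 0.2682 0.039 ] 0.18991474168213768
[array([ 0.6183, -0.041 ,  0.044 ]), array([ 0.5849, -0.0351,  0.044 ]), array([ 0.5973, -0.1594,  0.044 ]), array([ 0.5624, -0.1557,  0.044 ])]
mid [ 0.5907 -0.0978  0.044 ] sep 0.1214759963512209 79.69383315095095
discs [ 0.4255 -0.3515  0.012 ] grip [ 0.4809 -0.1279  0.12  ] [ 0.4703 -0.1444  0.13  ]
```

```bash
cat >> h.py <<'E'
from scipy.spatial.transform import Rotation as R
def Rq(q): return R.from_quat([q[1],q[2],q[3],q[0]])
def target(yaw):
    """tool x down, tool z along world heading yaw(deg); y=z cross x"""
    a=np.radians(yaw);z=np.array([np.cos(a),np.sin(a),0]);x=np.array([0,0,-1.]);y=np.cross(z,x)
    return R.from_matrix(np.c_[x,y,z])
def cmd(s,p,yaw):
    """units for going to tcp p with yaw"""
    r=Rq(s['tool_rot']);d=r.inv().apply(np.asarray(p)-s['tool_pos'])/.025
    w=np.degrees((r.inv()*target(yaw)).as_rotvec())/5
    return d,w,np.ceil(max(np.linalg.norm(d)*25/41.7,np.linalg.norm(w)*5/7.16))
E
python3 - <<'E'
from h import *
from plant import sensors
s=sensors.state();M=Rq(s['tool_rot']).as_matrix();print(M)
f=load('scene0');print(pt(f,270,385,0),pt(f,450,205,0), pt(f,500,80,0))
z=M[:,2];print('yaw z',np.degrees(np.arctan2(z[1],z[0])))
for y in (80,-100): print(y,cmd(s,[.5,-.12,.33],y))
E
```

```text
[[-0.0004  0.3957 -0.9184]
 [ 0.0016 -0.9184 -0.3957]
 [-1.     -0.0016 -0.0002]]
[0.365  0.4248 0.    ] [ 0.3537 -0.332   0.    ] [ 0.557  -0.9994  0.    ]
yaw z -156.69080060375435
80 (array([ -3.9626, -12.6648, -16.4669]), array([24.6618,  0.0186,  0.0134]), np.float64(18.0))
-100 (array([ -3.9626, -12.6648, -16.4669]), array([-11.3382,  -0.0115,   0.0159]), np.float64(13.0))
```

```bash
python3 - <<'E'
from h import *
import cv2
f=load('scene0');g=load('side0');w=load('wrist0')
for y in (-.4,-.5,-.6,-.7,-.8,-.9,-1.,-1.1): print(y,proj(f,[.36,y,0]),proj(f,[.36,y,.5]),proj(g,[.36,y,0]),proj(g,[.36,y,.5]),proj(w,[.36,y,0]))
a=w['img'];cv2.imwrite('pics/w0z.png',cv2.resize(a[0:140,220:480],None,fx=3,fy=3,interpolation=cv2.INTER_CUBIC))
cv2.imwrite('pics/s0z.png',cv2.resize(f['img'][0:200,440:640],None,fx=3,fy=3,interpolation=cv2.INTER_CUBIC))
E
```

```text
-0.4 [460.1508 191.6544] [510.07    55.0668] [445.4518 214.5754] [460.0444  60.3433] [219.2875  25.7802]
-0.5 [476.7417 174.5267] [530.2594  37.6014] [456.4824 205.5023] [471.6392  57.5925] [297.8318  62.7792]
-0.6 [492.3751 158.3874] [548.9068  21.47  ] [466.6072 197.1744] [482.178   55.0921] [370.9094  97.203 ]
-0.7 [507.1316 143.1535] [566.1822   6.5254] [475.9333 189.5034] [491.7986  52.8096] [439.0717 129.3115]
-0.8 [521.0829 128.7507] [582.2317  -7.3587] [484.5516 182.4146] [500.6162  50.7176] [502.7986 159.3306]
-0.9 [534.2933 115.1129] [597.1813 -20.2914] [492.5398 175.844 ] [508.7272  48.7933] [562.5093 187.4579]
-1.0 [546.8202 102.1807] [611.1404 -32.3671] [499.9645 169.737 ] [516.2133  47.0172] [618.572  213.8667]
-1.1 [558.7153  89.9007] [624.2043 -43.6684] [506.8833 164.0461] [523.144   45.3729] [671.3109 238.7099]
```

View pics/w0z.png

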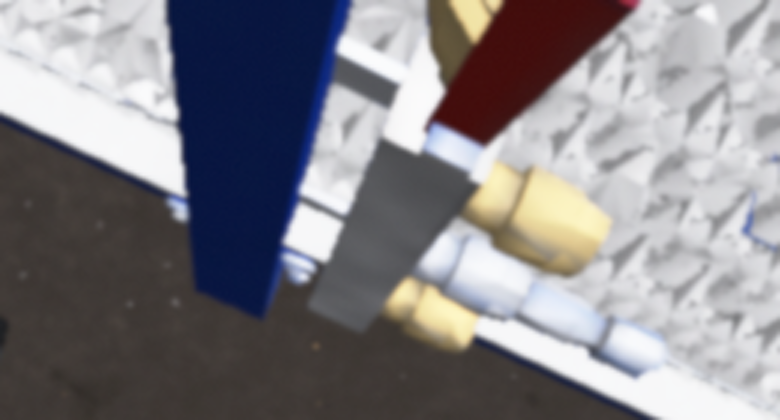

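View pics/s0z.png

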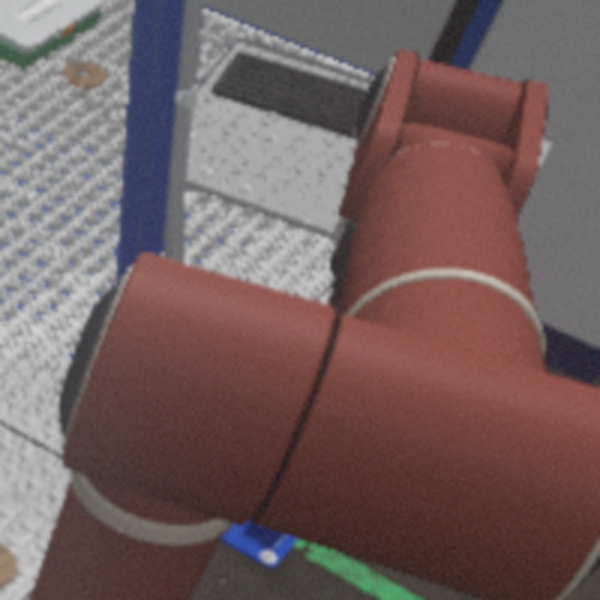

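```bash
python3 - <<'E'
from h import *
f=load('scene0');g=load('side0')
def yp(f,u,v,y):
    o,d=ray(f,u,v);return o+d*(y-o[1])/d[1]
for px in [(484,84),(488,40),(493,0)]: print('scene R',yp(f,*px,-.5))
for px in [(432,0),(437,60)]: print('side R',yp(g,*px,-.5))
for px in [(262,385),(180,240),(100,90)]: print('scene L',yp(f,*px,.43))
for px in [(275,340),(235,170),(190,0)]: print('side L',yp(g,*px,.43))
print(two(f,(490,20),g,(434,25)),two(f,(485,70),g,(438,70)))
E
```

```text
scene R [ 0.4338 -0.5     0.3229]
scene R [ 0.4613 -0.5     0.4492]
scene R [ 0.4799 -0.5     0.5518]
side R [ 0.5066 -0.5     0.6695]
side R [ 0.4741 -0.5     0.4868]
scene L [ 0.394   0.43   -0.0501]
scene L [0.5468 0.43   0.4357]
scene L [0.6176 0.43   0.7339]
side L [ 0.4111  0.43   -0.0225]
side L [0.4982 0.43   0.3495]
side L [0.5861 0.43   0.6668]
(array([ 0.411 , -0.3246,  0.6018]), np.float64(0.014810759843737819)) (array([ 0.3927, -0.3381,  0.4763]), np.float64(0.01646724791298093))
```

```bash
python3 - <<'E'
from h import *
from plant import sensors
s=sensors.state()
for p,y in [([.30,-.31,.33],-130),([.52,-.25,.33],-100)]: print(cmd(s,p,y))
E
```

```text
(array([-3.971 , -8.8507, -6.1126]), array([-5.3382, -0.0067,  0.0177]), np.float64(7.0))
(array([ -3.9712,  -7.5727, -15.144 ]), array([-11.3382,  -0.0115,   0.0159]), np.float64(11.0))
```

drive_tool(
  series=[
    {"x": -0.8, "y": -1.4, "z": -0.9, "ax": -0.8},
    {"x": -1.6, "y": -2.8, "z": -1.9, "ax": -1.6},
    {"x": -2.4, "y": -4.2, "z": -2.9, "ax": -2.4},
    {"x": -3.2, "y": -5.6, "z": -3.9, "ax": -3.2},
    {"x": -4, "y": -7, "z": -4.9, "ax": -4},
  ],
  hand=1,
)

```text
schema error: expected keys x, y, z, ax, ay, az
```

```bash
python3 - <<'E'
from h import *
from plant import sensors
s=sensors.state();print(s['tool_pos'],s['contact_force'])
for p,y in [([.32,-.31,.33],-120),([.52,-.25,.33],-100)]: print(cmd(s,p,y))
E
```

```text
[ 0.2472 -0.5735  0.2303] [ 0.0103 -1.2043  0.7917]
(array([-3.9714, -8.5341, -6.8473]), array([-7.3382, -0.0083,  0.0172]), np.float64(7.0))
(array([ -3.9712,  -7.5727, -15.144 ]), array([-11.3382,  -0.0115,   0.0159]), np.float64(11.0))
```

drive_tool(
  series=[
    {"x": -0.8, "y": -1.4, "z": -0.9, "ax": -0.8, "ay": 0, "az": 0},
    {"x": -1.6, "y": -2.8, "z": -1.9, "ax": -1.6, "ay": 0, "az": 0},
    {"x": -2.4, "y": -4.2, "z": -2.9, "ax": -2.4, "ay": 0, "az": 0},
    {"x": -3.2, "y": -5.6, "z": -3.9, "ax": -3.2, "ay": 0, "az": 0},
    {"x": -4, "y": -7, "z": -4.9, "ax": -4, "ay": 0, "az": 0},
  ],
  hand=1,
)

```text
time: 0.57
tool_pos: [0.2852, -0.3874, 0.3198]
tool_rot: [0.262, 0.657, 0.262, -0.657]
contact_force: [1.5, 0.1, 0.6]
gripper_width: 0.997
```

```bash
python3 - <<'E'
from h import *
from plant import sensors
s=sensors.state();print(s['time'],s['tool_pos'],s['contact_force'])
for p,y in [([.32,-.31,.33],-120),([.52,-.25,.33],-100)]: print(cmd(s,p,y))
E
```

```text
0.5667 [ 0.2852 -0.3874  0.3198] [1.4892 0.1041 0.5951]
(array([-0.4044, -1.288 , -3.1401]), array([-3.3061, -0.0064,  0.0089]), np.float64(3.0))
(array([ -0.4043,   2.474 , -10.5972]), array([-7.3061, -0.008 ,  0.0077]), np.float64(7.0))
```

drive_tool(
  series=[
    {"x": 0, "y": -0.8, "z": -1.4, "ax": -1.3, "ay": 0, "az": 0},
    {"x": 0, "y": -1.2, "z": -2.8, "ax": -2.6, "ay": 0, "az": 0},
    {"x": 0, "y": -0.6, "z": -4.3, "ax": -3.9, "ay": 0, "az": 0},
    {"x": 0, "y": 0.2, "z": -5.7, "ax": -5.2, "ay": 0, "az": 0},
    {"x": 0, "y": 1.0, "z": -7.2, "ax": -6.5, "ay": 0, "az": 0},
  ],
)

```text
time: 0.98
tool_pos: [0.4338, -0.2828, 0.3201]
tool_rot: [-0.437, -0.557, -0.435, 0.557]
contact_force: [-0.1, -1.5, -0.1]
gripper_width: 0.999
```

```bash
python3 - <<'E'
from h import *
from plant import sensors
s=sensors.state();print(s['time'],s['tool_pos'],s['contact_force'])
for p,y in [([.52,-.25,.33],-100)]: print(cmd(s,p,y))
E
```

```text
0.9833 [ 0.4338 -0.2828  0.3201] [-0.1291 -1.53   -0.0933]
(array([-0.3947,  3.0324, -2.1016]), array([-0.7742,  0.0122, -0.0142]), np.float64(3.0))
```

drive_tool(
  series=[
    {"x": 0, "y": 1.2, "z": -0.8, "ax": -0.6, "ay": 0, "az": 0},
    {"x": 0, "y": 2.4, "z": -1.6, "ax": -0.6, "ay": 0, "az": 0},
    {"x": 0, "y": 2.8, "z": -2, "ax": -0.6, "ay": 0, "az": 0},
    {"x": 0, "y": 2.8, "z": -2, "ax": -0.6, "ay": 0, "az": 0},
  ],
)

```text
time: 1.32
tool_pos: [0.5144, -0.2511, 0.3186]
tool_rot: [-0.449, -0.546, -0.451, 0.546]
contact_force: [-0.8, -0.4, 0.5]
gripper_width: 1.004
```

```bash
cat > snap.py <<'E'
import sys
from h import *
from plant import sensors,cams
for a in sys.argv[1:]:
    n,t=a.split(':')
    f=cams.grab_frame(n);np.savez(f"pics/{t}.npz",**f);cv2.imwrite(f"pics/{t}.png",f["img"])
s=sensors.state();print(s['time'],s['tool_pos'],s['contact_force'],s['gripper_width'])
E
python3 snap.py wrist:w1
```

```text
1.3667 [ 0.5131 -0.2521  0.3189] [ 0.7819 -0.4608  0.6664] 0.9990298290864703
```

View pics/w1.png

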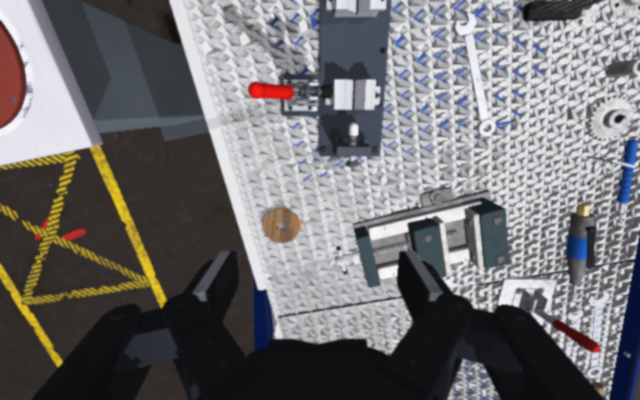

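drive_tool(
  series=[
    {"x": 0, "y": 0.6, "z": -1.4, "ax": 0, "ay": 0, "az": 0},
    {"x": 0, "y": 1.2, "z": -2.8, "ax": 0, "ay": 0, "az": 0},
    {"x": 0, "y": 1.8, "z": -4, "ax": 0, "ay": 0, "az": 0},
    {"x": 0, "y": 1.8, "z": -4, "ax": 0, "ay": 0, "az": 0},
    {"x": 0, "y": 1.8, "z": -4, "ax": 0, "ay": 0, "az": 0},
  ],
)

```text
time: 1.78
tool_pos: [0.5757, -0.1633, 0.3197]
tool_rot: [-0.449, -0.546, -0.449, 0.546]
contact_force: [-0.7, -0.1, -0.4]
gripper_width: 1.003
```

```bash
python3 snap.py wrist:w2; python3 -c "
import cv2;a=cv2.imread('pics/w2.png');cv2.imwrite('pics/w2z.png',cv2.resize(a[0:230,200:440],None,fx=3,fy=2.6,interpolation=cv2.INTER_CUBIC))"
```

```text
1.8333 [ 0.5753 -0.1642  0.3197] [-0.4583 -0.5251 -0.406 ] 0.9985709348389235
```

View pics/w2z.png

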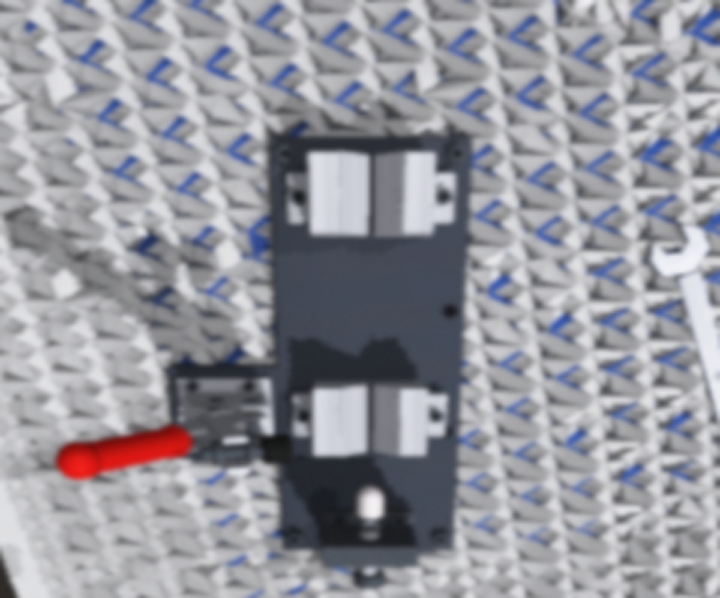

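```bash
python3 - <<'E'
from h import *
f=load('w2');c=lambda u,v:(200+u/3,v/2.6)
P={k:pt(f,*c(*q),.044) for k,q in dict(fTL=(308,152),fTR=(436,152),fBL=(310,236),fBR=(438,236),nTL=(312,385),nTR=(428,388),nBL=(312,455),nBR=(431,455)).items()}
for k in P: print(k,P[k])
F=sum(P[k] for k in P if k[0]=='f')/4;N=sum(P[k] for k in P if k[0]=='n')/4
e=F-N;print(F,N,'mid',(F+N)/2,np.linalg.norm(e),np.degrees(np.arctan2(e[1],e[0])))
vf=pt(f,*c(373,194),.029);vn=pt(f,*c(373,420),.029);e2=vf-vn;print('valley',vf,vn,np.degrees(np.arctan2(e2[1],e2[0])),(vf+vn)/2)
t=pt(f,*c(370,487),.050); print('tip front top',t)
m=(F+N)/2;u=e/np.linalg.norm(e);print('tip y rel',(t-m)@u, 'x rel',(t-m)@[u[1],-u[0],0])
print('w/h',np.linalg.norm(P['fTL']-P['fTR']),np.linalg.norm(P['fTL']-P['fBL']),np.linalg.norm(P['nTL']-P['nTR']),np.linalg.norm(P['nTL']-P['nBL']))
print(f['cam_to_world'][:3,3])
E
```

```text
fTL [ 0.5846 -0.0196  0.044 ]
fTR [ 0.6418 -0.0308  0.044 ]
fBL [ 0.5769 -0.06    0.044 ]
fBR [ 0.636  -0.0717  0.044 ]
nTL [ 0.5611 -0.1389  0.044 ]
nTR [ 0.6179 -0.1518  0.044 ]
nBL [ 0.5525 -0.1795  0.044 ]
nBR [ 0.6129 -0.1914  0.044 ]
[ 0.6098 -0.0455  0.044 ] [ 0.5861 -0.1654  0.044 ] mid [ 0.598  -0.1055  0.044 ] 0.12221757960993905 78.80197366561556
valley [ 0.6105 -0.0437  0.029 ] [ 0.5872 -0.1677  0.029 ] 79.33581527195183 [ 0.5988 -0.1057  0.029 ]
tip front top [ 0.5784 -0.2031  0.05  ]
tip y rel -0.09954251638680003 x rel -0.00020920723638113634
w/h 0.05831547182816551 0.041204943935121974 0.058241345313533754 0.04148220799219085
[ 0.5918 -0.0859  0.4625]
```

drive_tool(
  series=[
    {"x": 0, "y": -0.75, "z": -1.2, "ax": 1.3, "ay": 0, "az": 0},
    {"x": 0, "y": -1.5, "z": -2.4, "ax": 2.6, "ay": 0, "az": 0},
    {"x": 0, "y": -2.2, "z": -3.6, "ax": 3.9, "ay": 0, "az": 0},
    {"x": 0, "y": -2.9, "z": -4.8, "ax": 5.2, "ay": 0, "az": 0},
    {"x": 0, "y": -3.7, "z": -6.0, "ax": 6.5, "ay": 0, "az": 0},
  ],
)

```text
time: 2.25
tool_pos: [0.5133, 0.0008, 0.3197]
tool_rot: [0.275, 0.651, 0.275, -0.651]
contact_force: [0.6, 0.4, -0.3]
gripper_width: 0.998
```

```bash
python3 - <<'E'
from h import *
from plant import sensors
s=sensors.state();print(s['time'],s['tool_pos'],s['joint_pos'])
for p,y in [([.45,.17,.33],-168)]: print(cmd(s,p,y))
E
```

```text
2.25 [0.5133 0.0008 0.3197] [-0.1432 -0.2546  1.7532 -0.0005  1.6426  0.6288]
(array([-0.4163, -6.5346, -3.0827]), array([ 6.7536, -0.    , -0.0079]), np.float64(5.0))
```

drive_tool(
  series=[
    {"x": 0, "y": -1.4, "z": -0.6, "ax": 1.3, "ay": 0, "az": 0},
    {"x": 0, "y": -2.7, "z": -1.2, "ax": 2.6, "ay": 0, "az": 0},
    {"x": 0, "y": -4.0, "z": -1.8, "ax": 3.9, "ay": 0, "az": 0},
    {"x": 0, "y": -5.3, "z": -2.4, "ax": 5.2, "ay": 0, "az": 0},
    {"x": 0, "y": -6.0, "z": -2.7, "ax": 6.4, "ay": 0, "az": 0},
  ],
)

```text
time: 2.67
tool_pos: [0.4513, 0.1547, 0.32]
tool_rot: [0.086, 0.702, 0.086, -0.702]
contact_force: [0.3, 0.0, -0.0]
gripper_width: 1.003
```

```bash
python3 snap.py wrist:w3; python3 -c "
import cv2;a=cv2.imread('pics/w3.png');cv2.imwrite('pics/w3z.png',cv2.resize(a[0:250,170:490],None,fx=2.4,fy=2.4,interpolation=cv2.INTER_CUBIC))"
```

```text
2.7167 [0.4506 0.1563 0.3201] [-1.0156  1.6808 -0.5427] 0.9987920134606659
```

View pics/w3z.png

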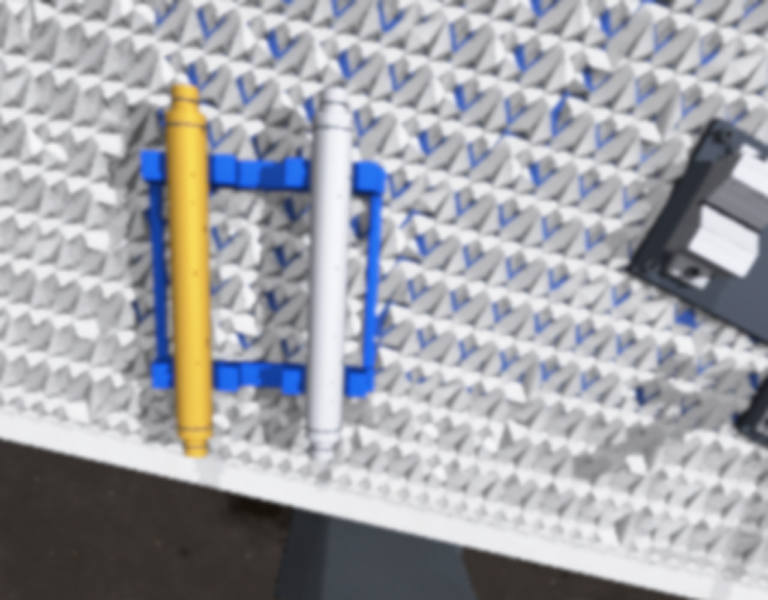

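```bash
python3 - <<'E'
from h import *
from plant import sensors
f=load('w3');c=lambda u,v:(170+u/2.4,v/2.4)
for n,z,a,b in [('steel end',.039,(335,92),(323,456)),('shoulder top',.039,(332.5,122),(323,431)),('brass',.039,(185,88),(196,455))]:
    A=pt(f,*c(*a),z);B=pt(f,*c(*b),z);e=A-B
    print(n,(A+B)/2,np.linalg.norm(e),np.degrees(np.arctan2(e[1],e[0])))
s=sensors.state();print(s['tool_pos'],(Rq(s['tool_rot']).as_matrix())[:,2])
E
```

```text
steel end [0.5092 0.1835 0.039 ] 0.21463972621604266 11.348548721363327
shoulder top [0.51   0.1844 0.039 ] 0.18226366883752554 11.450022158444767
brass [0.4901 0.266  0.039 ] 0.21592742913435753 11.408856875962549
[0.4506 0.1563 0.3201] [-0.9708 -0.2399 -0.0007]
```

```bash
python3 - <<'E'
from h import *
from plant import sensors
s=sensors.state()
print(cmd(s,[.5094,.184,.12],-168.6))
E
```

```text
(array([ 8.0064, -0.4948, -2.5425]), array([ 0.4962, -0.0071,  0.0231]), np.float64(6.0))
```

drive_tool(
  series=[
    {"x": 1.5, "y": -0.2, "z": -0.8, "ax": 0.5, "ay": 0, "az": 0},
    {"x": 3, "y": -0.5, "z": -1.6, "ax": 0.5, "ay": 0, "az": 0},
    {"x": 4.5, "y": -0.5, "z": -2.5, "ax": 0.5, "ay": 0, "az": 0},
    {"x": 6, "y": -0.5, "z": -2.54, "ax": 0.5, "ay": 0, "az": 0},
    {"x": 7, "y": -0.5, "z": -2.54, "ax": 0.5, "ay": 0, "az": 0},
  ],
)

```text
time: 3.13
tool_pos: [0.5102, 0.1794, 0.1402]
tool_rot: [-0.073, -0.702, -0.072, 0.705]
contact_force: [-0.7, 0.1, -1.1]
gripper_width: 0.994
```

```bash
python3 snap.py wrist:w4; python3 - <<'E'
from h import *
from plant import sensors
s=sensors.state()
print(cmd(s,[.5094,.184,.02],-168.6))
E
```

```text
3.1833 [0.5068 0.1786 0.1352] [-2.7049 -1.6466 -3.2114] 1.0008163961814025
(array([ 4.6058, -0.1941, -0.2079]), array([ 0.0609,  0.1582, -0.009 ]), np.float64(3.0))
```

View pics/w4.png

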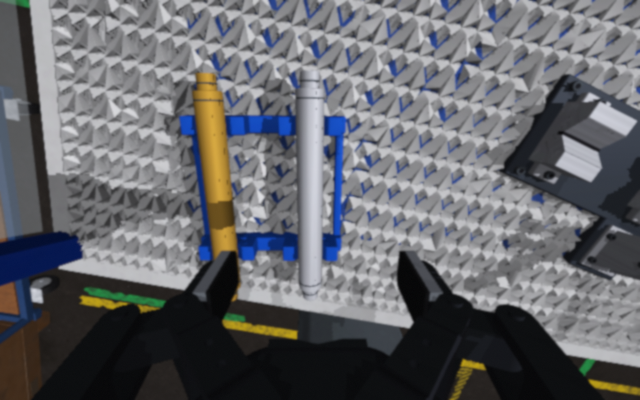

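drive_tool(
  series=[
    {"x": 0, "y": 0, "z": 0, "ax": 0, "ay": 0, "az": 0},
    {"x": 0, "y": 0, "z": 0, "ax": 0, "ay": 0, "az": 0},
  ],
)

```text
time: 3.35
tool_pos: [0.512, 0.1805, 0.1461]
tool_rot: [0.072, 0.704, 0.072, -0.703]
contact_force: [0.2, -0.2, 1.1]
gripper_width: 1.002
```

```bash
python3 snap.py wrist:w5; python3 - <<'E'
from h import *
from plant import sensors
s=sensors.state()
print(cmd(s,[.5094,.184,.02],-168.6))
f=load('w5')
print(proj(f,s['tool_pos']),proj(f,[.5094,.184,.039]))
cv2.imwrite('pics/w5z.png',cv2.resize(f['img'][50:310,180:380],None,fx=3,fy=2.3,interpolation=cv2.INTER_CUBIC))
E
```

```text
3.4 [0.5129 0.181  0.1476] [0.617  0.8269 0.3215] 1.0017433082939564
(array([ 5.1019, -0.1452,  0.134 ]), array([ 0.0678, -0.0489, -0.0029]), np.float64(4.0))
[314.4677 253.09  ] [311.7191 198.9613]
```

View pics/w5z.png

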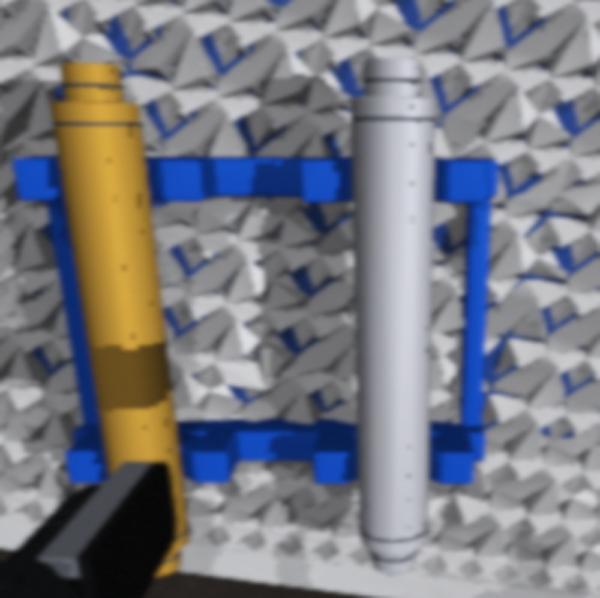

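```bash
python3 - <<'E'
from h import *
f=load('w5');c=lambda u,v:(180+u/3,50+v/2.3)
for a,b in [((393.5,60),(393,572)),((393.5,97),(394,542))]:
    A=pt(f,*c(*a),.039);B=pt(f,*c(*b),.039);e=A-B
    print((A+B)/2,np.linalg.norm(e),np.degrees(np.arctan2(e[1],e[0])))
E
```

```text
[0.5065 0.184  0.039 ] 0.22080419374118937 11.299982630500438
[0.5085 0.1843 0.039 ] 0.1917981410246086 11.39945011159357
```

drive_tool(
  series=[
    {"x": 1.2, "y": -0.14, "z": 0.16, "ax": 0.1, "ay": 0, "az": 0},
    {"x": 2.4, "y": -0.14, "z": 0.16, "ax": 0.1, "ay": 0, "az": 0},
    {"x": 3.4, "y": -0.14, "z": 0.16, "ax": 0.1, "ay": 0, "az": 0},
    {"x": 4.2, "y": -0.14, "z": 0.16, "ax": 0.1, "ay": 0, "az": 0},
    {"x": 4.8, "y": -0.14, "z": 0.16, "ax": 0.1, "ay": 0, "az": 0},
  ],
)

```text
time: 3.82
tool_pos: [0.5082, 0.1843, 0.0262]
tool_rot: [0.07, 0.705, 0.07, -0.702]
contact_force: [-0.1, -0.0, -0.0]
gripper_width: 1.001
```

drive_tool(
  series=[
    {"x": 0.2, "y": 0, "z": 0, "ax": 0, "ay": 0, "az": 0},
    {"x": 0.2, "y": 0, "z": 0, "ax": 0, "ay": 0, "az": 0},
    {"x": 0.2, "y": 0, "z": 0, "ax": 0, "ay": 0, "az": 0},
    {"x": 0.2, "y": 0, "z": 0, "ax": 0, "ay": 0, "az": 0},
    {"x": 0.2, "y": 0, "z": 0, "ax": 0, "ay": 0, "az": 0},
  ],
)

```text
time: 4.23
tool_pos: [0.5082, 0.1847, 0.0218]
tool_rot: [0.07, 0.705, 0.07, -0.702]
contact_force: [0.0, 0.4, 0.5]
gripper_width: 0.999
```

```bash
python3 snap.py wrist:w6; python3 - <<'E'
from h import *
from plant import sensors
s=sensors.state()
print(cmd(s,[.5085,.184,.02],-168.6))
E
```

```text
4.2833 [0.5079 0.1847 0.0214] [0.0672 0.6409 0.2618] 0.9997664575354699
(array([ 0.0578,  0.0323, -0.018 ]), array([-0.0179, -0.035 ,  0.0002]), np.float64(1.0))
```

View pics/w6.png

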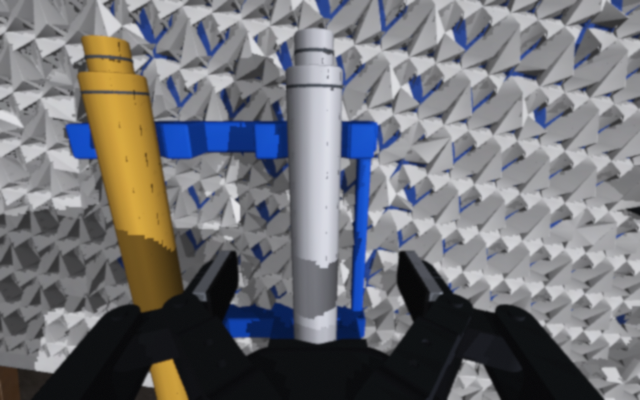

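drive_tool(
  series=[
    {"x": 0, "y": 0, "z": 0, "ax": 0, "ay": 0, "az": 0},
    {"x": 0, "y": 0, "z": 0, "ax": 0, "ay": 0, "az": 0},
    {"x": 0, "y": 0, "z": 0, "ax": 0, "ay": 0, "az": 0},
    {"x": 0, "y": 0, "z": 0, "ax": 0, "ay": 0, "az": 0},
    {"x": 0, "y": 0, "z": 0, "ax": 0, "ay": 0, "az": 0},
  ],
  hand=0,
)

```text
time: 4.7
tool_pos: [0.5065, 0.1847, 0.0196]
tool_rot: [-0.069, -0.704, -0.07, 0.704]
contact_force: [-4.2, 14.8, 6.3]
gripper_width: 0.296
```

drive_tool(
  series=[
    {"x": 0, "y": 0, "z": 0, "ax": 0, "ay": 0, "az": 0},
    {"x": 0, "y": 0, "z": 0, "ax": 0, "ay": 0, "az": 0},
    {"x": 0, "y": 0, "z": 0, "ax": 0, "ay": 0, "az": 0},
    {"x": 0, "y": 0, "z": 0, "ax": 0, "ay": 0, "az": 0},
    {"x": 0, "y": 0, "z": 0, "ax": 0, "ay": 0, "az": 0},
  ],
)

```text
time: 5.12
tool_pos: [0.5064, 0.1859, 0.02]
tool_rot: [-0.068, -0.704, -0.071, 0.704]
contact_force: [-1.8, 4.6, 1.3]
gripper_width: 0.265
```

drive_tool(
  series=[
    {"x": -0.3, "y": 0, "z": 0, "ax": 0, "ay": 0, "az": 0},
    {"x": -1.0, "y": 0, "z": 0, "ax": 0, "ay": 0, "az": 0},
    {"x": -2.2, "y": 0, "z": 0, "ax": 0, "ay": 0, "az": 0},
    {"x": -3.6, "y": 0, "z": 0, "ax": 0, "ay": 0, "az": 0},
    {"x": -5, "y": 0, "z": 0, "ax": 0, "ay": 0, "az": 0},
  ],
)

```text
time: 5.53
tool_pos: [0.505, 0.1839, 0.1443]
tool_rot: [-0.07, -0.702, -0.069, 0.705]
contact_force: [1.2, 0.3, -3.7]
gripper_width: 0.266
```

drive_tool(
  series=[
    {"x": -1.3, "y": 0, "z": 0, "ax": 0, "ay": 0, "az": 0},
    {"x": -2.4, "y": 0, "z": 0, "ax": 0, "ay": 0, "az": 0},
    {"x": -3, "y": 0, "z": 0, "ax": 0, "ay": 0, "az": 0},
    {"x": -3, "y": 0, "z": 0, "ax": 0, "ay": 0, "az": 0},
    {"x": -3, "y": 0, "z": 0, "ax": 0, "ay": 0, "az": 0},
  ],
)

```text
time: 5.95
tool_pos: [0.5065, 0.1843, 0.2197]
tool_rot: [0.07, 0.704, 0.07, -0.704]
contact_force: [0.1, -1.1, -4.9]
gripper_width: 0.262
```

```bash
python3 snap.py wrist:w7 scene:s7; python3 - <<'E'
from h import *
from plant import sensors
s=sensors.state();print(s['joint_pos'])
print(cmd(s,[.602,-.086,.22],-101))
E
```

```text
6.05 [0.5052 0.184  0.2169] [-0.6483  0.1756 -3.9653] 0.2640676345023682
[ 0.211  -0.1448  1.8279 -0.0002  1.4629  1.5845]
(array([-0.1274, 11.3504, -1.6787]), array([-13.5396,   0.0467,   0.0281]), np.float64(10.0))
```

View pics/w7.png

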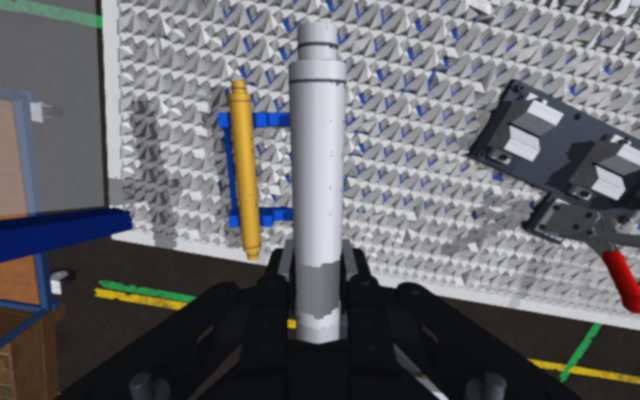

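View pics/s7.png

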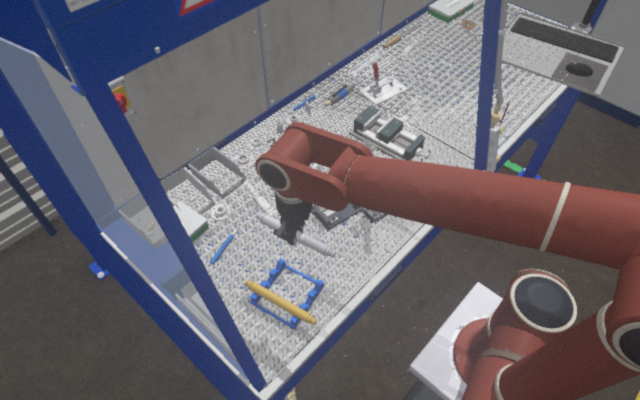

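drive_tool(
  series=[
    {"x": 0, "y": 0.9, "z": -0.15, "ax": -1.1, "ay": 0, "az": 0},
    {"x": 0, "y": 2.0, "z": -0.3, "ax": -2.4, "ay": 0, "az": 0},
    {"x": 0, "y": 3.1, "z": -0.5, "ax": -3.7, "ay": 0, "az": 0},
    {"x": 0, "y": 4.2, "z": -0.6, "ax": -5, "ay": 0, "az": 0},
    {"x": 0, "y": 5.3, "z": -0.8, "ax": -6.3, "ay": 0, "az": 0},
  ],
)

```text
time: 6.47
tool_pos: [0.5508, 0.0573, 0.2165]
tool_rot: [-0.259, -0.656, -0.261, 0.659]
contact_force: [0.2, 1.1, -3.8]
gripper_width: 0.263
```

```bash
python3 - <<'E'
from h import *
from plant import sensors
f=load('w7');A=pt(f,317.5,21,.2356);print('end',A, 'len from tool', Rq([0.07, 0.704, 0.07, -0.704]).inv().apply(A-[.5052,.184,.2169]))
s=sensors.state();print(s['joint_pos'])
print(cmd(s,[.602,-.086,.22],-101))
E
```

```text
end [0.618  0.2052 0.2356] len from tool [-0.0187  0.0014 -0.1147]
[-0.0307 -0.1041  1.7917 -0.0001  1.4593  0.787 ]
(array([-0.153 ,  5.5812,  2.4256]), array([-7.1706,  0.0298,  0.0546]), np.float64(6.0))
```

drive_tool(
  series=[
    {"x": 0, "y": 1.1, "z": 0.4, "ax": -1.3, "ay": 0, "az": 0},
    {"x": 0, "y": 2.2, "z": 0.8, "ax": -2.6, "ay": 0, "az": 0},
    {"x": 0, "y": 3.3, "z": 1.2, "ax": -3.9, "ay": 0, "az": 0},
    {"x": 0, "y": 4.4, "z": 1.7, "ax": -5.2, "ay": 0, "az": 0},
    {"x": 0, "y": 5.3, "z": 2.1, "ax": -6.5, "ay": 0, "az": 0},
  ],
)

```text
time: 6.88
tool_pos: [0.6027, -0.0762, 0.2162]
tool_rot: [-0.432, -0.558, -0.435, 0.56]
contact_force: [0.1, 0.4, -3.0]
gripper_width: 0.258
```

drive_tool(
  series=[
    {"x": 0, "y": 0, "z": 0, "ax": 0, "ay": 0, "az": 0},
    {"x": 0, "y": 0, "z": 0, "ax": 0, "ay": 0, "az": 0},
    {"x": 0, "y": 0, "z": 0, "ax": 0, "ay": 0, "az": 0},
  ],
)

```text
time: 7.13
tool_pos: [0.6026, -0.0739, 0.2173]
tool_rot: [-0.43, -0.559, -0.433, 0.561]
contact_force: [0.1, 0.7, -4.7]
gripper_width: 0.26
```

```bash
python3 snap.py wrist:w8; python3 - <<'E'
from h import *
from plant import sensors
s=sensors.state();print(s['joint_pos'])
print(cmd(s,[.6007,-.0918,.1],-101))
E
```

```text
7.1833 [ 0.6028 -0.0735  0.2178] [-0.8547 -0.2804 -2.7987] 0.2597202255941486
[-0.244   0.0216  1.6674  0.0003  1.4558  0.0126]
(array([4.7115, 0.1217, 0.7296]), array([-0.7406, -0.0044,  0.0375]), np.float64(3.0))
```

View pics/w8.png

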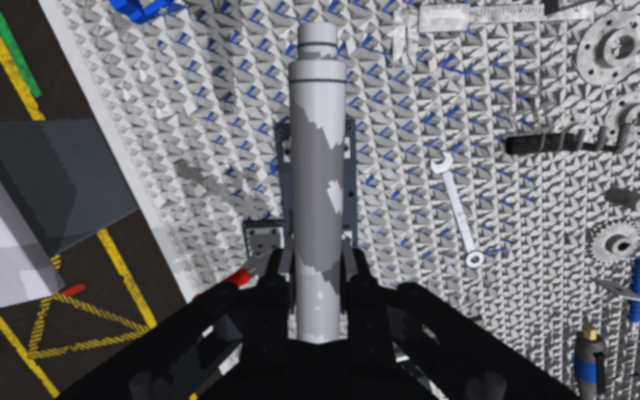

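drive_tool(
  series=[
    {"x": 1, "y": 0.1, "z": 0.4, "ax": -0.7, "ay": 0, "az": 0},
    {"x": 2, "y": 0.12, "z": 0.73, "ax": -0.74, "ay": 0, "az": 0},
    {"x": 3, "y": 0.12, "z": 0.73, "ax": -0.74, "ay": 0, "az": 0},
    {"x": 4, "y": 0.12, "z": 0.73, "ax": -0.74, "ay": 0, "az": 0},
    {"x": 4.7, "y": 0.12, "z": 0.73, "ax": -0.74, "ay": 0, "az": 0},
  ],
)

```text
time: 7.6
tool_pos: [0.6001, -0.0912, 0.0989]
tool_rot: [-0.449, -0.545, -0.451, 0.546]
contact_force: [-0.1, -0.3, -4.1]
gripper_width: 0.26
```

drive_tool(
  series=[
    {"x": 0, "y": 0, "z": 0, "ax": 0, "ay": 0, "az": 0},
    {"x": 0, "y": 0, "z": 0, "ax": 0, "ay": 0, "az": 0},
    {"x": 0, "y": 0, "z": 0, "ax": 0, "ay": 0, "az": 0},
  ],
)

```text
time: 7.85
tool_pos: [0.6028, -0.0923, 0.1036]
tool_rot: [0.451, 0.546, 0.449, -0.545]
contact_force: [0.8, 0.3, -3.2]
gripper_width: 0.262
```

```bash
python3 snap.py wrist:w9 scene:s9 side:d9; python3 - <<'E'
from h import *
from plant import sensors
s=sensors.state();print(s['joint_pos'])
print(cmd(s,[.6007,-.0918,.035],-101))
a=cv2.imread('pics/s9.png');b=cv2.imread('pics/d9.png')
x=cv2.resize(a[140:250,280:440],(800,550),interpolation=cv2.INTER_CUBIC);cv2.imwrite('pics/s9z.png',x)
x=cv2.resize(b[150:260,270:430],(800,550),interpolation=cv2.INTER_CUBIC);cv2.imwrite('pics/d9z.png',x)
E
```

```text
8.0 [ 0.6034 -0.0929  0.1045] [-0.0276  0.4019 -2.6832] 0.26023042267987484
[-0.2747  0.1251  1.7554  0.      1.2573 -0.0832]
(array([ 2.781 , -0.1248, -0.0251]), array([ 0.0051,  0.0031, -0.0435]), np.float64(2.0))
```

View pics/w9.png

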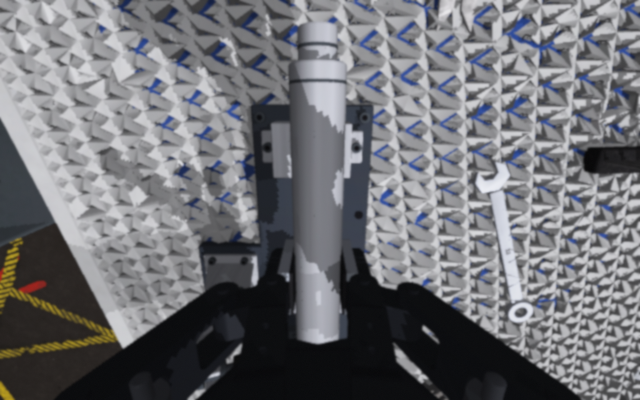

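View pics/s9z.png

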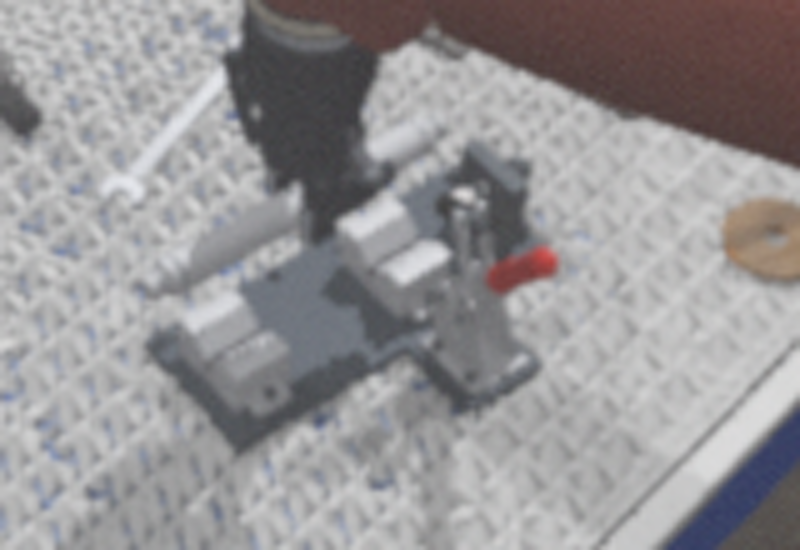

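View pics/d9z.png

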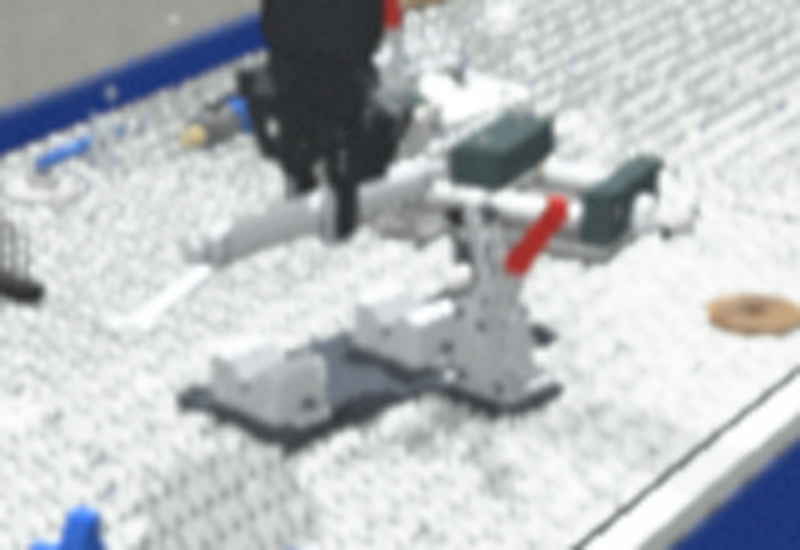

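```bash
python3 - <<'E'
from h import *
a=cv2.imread('pics/w9.png')
cv2.imwrite('pics/w9z.png',cv2.resize(a[10:250,230:400],(680,600),interpolation=cv2.INTER_CUBIC))
E
```

```text
(no output)
```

View pics/w9z.png

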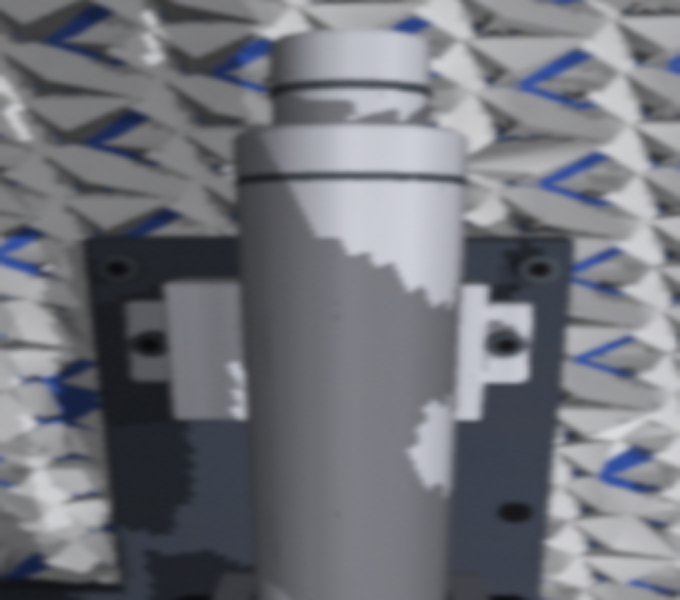

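```bash
python3 - <<'E'
from h import *
f=load('w9');c=lambda u,v:(230+u/4,10+v/2.5)
P=[pt(f,*c(*q),.044) for q in [(165,283),(173,419),(490,287),(483,419)]]
print(P,sum(P)/4, np.linalg.norm(P[0]-P[2]),np.linalg.norm(P[0]-P[1]))
u=np.array([np.cos(np.radians(79)),np.sin(np.radians(79)),0]);x=np.array([u[1],-u[0],0])
m=np.array([.598,-.1055,0])
print('far block',(sum(P)/4-m)@x,(sum(P)/4-m)@u)
za=.1232
S=[pt(f,*c(*q),za) for q in [(353,160),(350.5,350),(351,560)]]
for q in S: print('sp',(q-m)@x,(q-m)@u)
E_=pt(f,*c(350,36),za);print('end',(E_-m)@u,(E_-m)@x)
sh=pt(f,*c(350,128),za);print('shoulder',(sh-m)@u)
E
```

```text
[array([ 0.5849, -0.019 ,  0.044 ]), array([ 0.5769, -0.0578,  0.044 ]), array([ 0.6412, -0.031 ,  0.044 ]), array([ 0.6341, -0.0689,  0.044 ])] [ 0.6093 -0.0442  0.044 ] 0.0575788067850378 0.03954736900754564
far block -0.000643871502640489 0.062352319877881854
sp 0.0033500273636465905 0.10593082443505478
sp 0.003145131800041799 0.07498146630601257
sp 0.0032737608359753303 0.03398766922888274
end 0.12363162980933662 0.0030165717785839707
shoulder 0.1106700874165198
```

drive_tool(
  series=[
    {"x": 0.6, "y": -0.14, "z": -0.08, "ax": 0, "ay": 0, "az": 0},
    {"x": 1.3, "y": -0.14, "z": -0.08, "ax": 0, "ay": 0, "az": 0},
    {"x": 2.0, "y": -0.14, "z": -0.08, "ax": 0, "ay": 0, "az": 0},
    {"x": 2.4, "y": -0.14, "z": -0.08, "ax": 0, "ay": 0, "az": 0},
    {"x": 2.6, "y": -0.14, "z": -0.08, "ax": 0, "ay": 0, "az": 0},
  ],
)

```text
time: 8.42
tool_pos: [0.5984, -0.0901, 0.0362]
tool_rot: [-0.449, -0.545, -0.45, 0.546]
contact_force: [-0.6, -0.5, -3.4]
gripper_width: 0.262
```

drive_tool(
  series=[
    {"x": 0, "y": 0, "z": 0, "ax": 0, "ay": 0, "az": 0},
    {"x": 0, "y": 0, "z": 0, "ax": 0, "ay": 0, "az": 0},
    {"x": 0, "y": 0, "z": 0, "ax": 0, "ay": 0, "az": 0},
    {"x": 0, "y": 0, "z": 0, "ax": 0, "ay": 0, "az": 0},
    {"x": 0, "y": 0, "z": 0, "ax": 0, "ay": 0, "az": 0},
  ],
)

```text
time: 8.83
tool_pos: [0.5997, -0.0904, 0.0383]
tool_rot: [0.45, 0.546, 0.449, -0.545]
contact_force: [-0.1, 0.3, -3.4]
gripper_width: 0.261
```

```bash
python3 snap.py wrist:w10; python3 - <<'E'
from h import *
from plant import sensors
s=sensors.state()
print(cmd(s,[.601,-.0900,.0273],-101))
a=cv2.imread('pics/w10.png')
cv2.imwrite('pics/w10z.png',cv2.resize(a[10:250,230:400],(680,600),interpolation=cv2.INTER_CUBIC))
E
```

```text
8.8833 [ 0.5995 -0.0904  0.0381] [ 0.1815  0.4164 -3.871 ] 0.26284030428131444
(array([ 0.4307,  0.0544, -0.0269]), array([ 0.0013,  0.0013, -0.0166]), np.float64(1.0))
```

View pics/w10z.png

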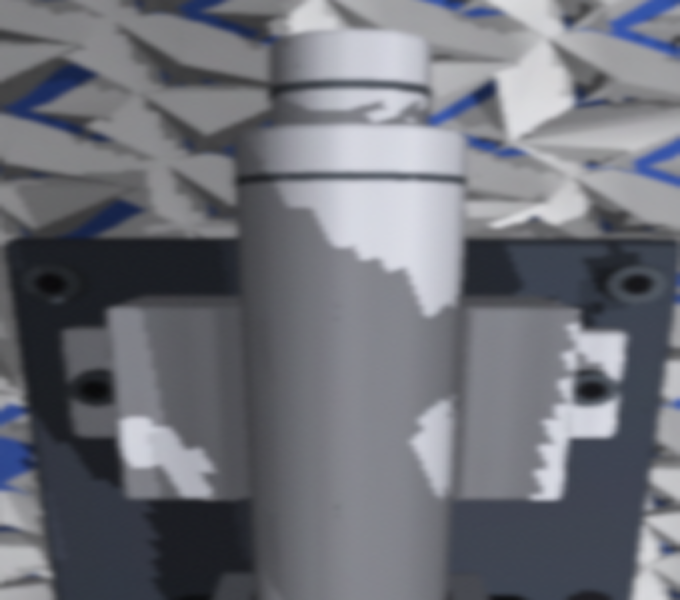

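```bash
python3 - <<'E'
from h import *
f=load('w10');c=lambda u,v:(230+u/4,10+v/2.5)
P=[pt(f,*c(*q),.044) for q in [(107,306),(125,498),(580,306),(566,498)]]
u=np.array([np.cos(np.radians(79)),np.sin(np.radians(79)),0]);x=np.array([u[1],-u[0],0])
m=np.array([.598,-.1055,0]);za=.0568
print([((p-m)@x,(p-m)@u) for p in P],np.linalg.norm(P[1]-P[3]))
for q in [(353,160),(351,400),(352,560)]:
    q=pt(f,*c(*q),za);print('sp',(q-m)@x,(q-m)@u)
E_=pt(f,*c(350,36),za);sh=pt(f,*c(350,128),za);print('end',(E_-m)@u,(sh-m)@u)
E
```

```text
[(np.float64(-0.02960952638673374), np.float64(0.08273569680748058)), (np.float64(-0.029920010275686318), np.float64(0.04308313549984658)), (np.float64(0.02768880351774719), np.float64(0.08274926640349202)), (np.float64(0.028438930613233868), np.float64(0.0430499869898561))] 0.05835895030327563
sp 5.885918330470266e-05 0.10733089607539315
sp -0.00010840164634068512 0.06698355951702206
sp 4.6549905504077e-05 0.03474778426935394
end 0.1251890054001994 0.11211248052699627
```

drive_tool(
  series=[
    {"x": 0.06, "y": -0.03, "z": 0, "ax": 0, "ay": 0, "az": 0},
    {"x": 0.14, "y": -0.03, "z": 0, "ax": 0, "ay": 0, "az": 0},
    {"x": 0.22, "y": -0.03, "z": 0, "ax": 0, "ay": 0, "az": 0},
    {"x": 0.28, "y": -0.03, "z": 0, "ax": 0, "ay": 0, "az": 0},
    {"x": 0.32, "y": -0.03, "z": 0, "ax": 0, "ay": 0, "az": 0},
  ],
)

```text
time: 9.3
tool_pos: [0.5979, -0.09, 0.0287]
tool_rot: [-0.45, -0.545, -0.45, 0.546]
contact_force: [-0.1, -0.5, -4.2]
gripper_width: 0.259
```

drive_tool(
  series=[
    {"x": 0.01, "y": 0, "z": 0, "ax": 0, "ay": 0, "az": 0},
    {"x": 0.02, "y": 0, "z": 0, "ax": 0, "ay": 0, "az": 0},
    {"x": 0.02, "y": 0, "z": 0, "ax": 0, "ay": 0, "az": 0},
    {"x": 0.02, "y": 0, "z": 0, "ax": 0, "ay": 0, "az": 0},
  ],
)

```text
time: 9.63
tool_pos: [0.5983, -0.0901, 0.0288]
tool_rot: [0.45, 0.546, 0.45, -0.546]
contact_force: [-0.2, 0.2, -3.6]
gripper_width: 0.262
```

drive_tool(
  series=[
    {"x": 0.02, "y": 0, "z": 0, "ax": 0, "ay": 0, "az": 0},
    {"x": 0.04, "y": 0, "z": 0, "ax": 0, "ay": 0, "az": 0},
    {"x": 0.04, "y": 0, "z": 0, "ax": 0, "ay": 0, "az": 0},
    {"x": 0.04, "y": 0, "z": 0, "ax": 0, "ay": 0, "az": 0},
  ],
)

```text
time: 9.97
tool_pos: [0.5982, -0.0901, 0.0277]
tool_rot: [0.45, 0.546, 0.45, -0.546]
contact_force: [0.0, 0.2, -3.0]
gripper_width: 0.263
```

drive_tool(
  series=[
    {"x": 0.02, "y": 0, "z": 0, "ax": 0, "ay": 0, "az": 0},
    {"x": 0.02, "y": 0, "z": 0, "ax": 0, "ay": 0, "az": 0},
    {"x": 0.02, "y": 0, "z": 0, "ax": 0, "ay": 0, "az": 0},
  ],
)

```text
time: 10.22
tool_pos: [0.5984, -0.0901, 0.0274]
tool_rot: [0.45, 0.546, 0.45, -0.545]
contact_force: [0.8, 0.1, -3.0]
gripper_width: 0.263
```

drive_tool(
  series=[
    {"x": 0.02, "y": 0, "z": 0, "ax": 0, "ay": 0, "az": 0},
    {"x": 0.03, "y": 0, "z": 0, "ax": 0, "ay": 0, "az": 0},
    {"x": 0.03, "y": 0, "z": 0, "ax": 0, "ay": 0, "az": 0},
  ],
)

```text
time: 10.47
tool_pos: [0.5986, -0.0901, 0.0271]
tool_rot: [0.45, 0.546, 0.45, -0.545]
contact_force: [0.6, 0.7, -0.3]
gripper_width: 0.262
```

drive_tool(
  series=[
    {"x": 0.02, "y": 0, "z": 0, "ax": 0, "ay": 0, "az": 0},
    {"x": 0.03, "y": 0, "z": 0, "ax": 0, "ay": 0, "az": 0},
    {"x": 0.03, "y": 0, "z": 0, "ax": 0, "ay": 0, "az": 0},
  ],
)

```text
time: 10.72
tool_pos: [0.5987, -0.0901, 0.027]
tool_rot: [0.45, 0.546, 0.45, -0.545]
contact_force: [-2.6, 0.8, 5.7]
gripper_width: 0.26
```

drive_tool(
  series=[
    {"x": 0, "y": 0, "z": 0, "ax": 0, "ay": 0, "az": 0},
    {"x": 0, "y": 0, "z": 0, "ax": 0, "ay": 0, "az": 0},
    {"x": 0, "y": 0, "z": 0, "ax": 0, "ay": 0, "az": 0},
    {"x": 0, "y": 0, "z": 0, "ax": 0, "ay": 0, "az": 0},
    {"x": 0, "y": 0, "z": 0, "ax": 0, "ay": 0, "az": 0},
  ],
  hand=0.6,
)

```text
time: 11.13
tool_pos: [0.5982, -0.0901, 0.0256]
tool_rot: [-0.45, -0.546, -0.45, 0.546]
contact_force: [0.2, -0.2, 0.4]
gripper_width: 0.598
```

```bash
python3 snap.py wrist:w11; python3 - <<'E'
from h import *
f=load('w11')
cv2.imwrite('pics/w11z.png',cv2.resize(f['img'][10:330,220:420],(500,600),interpolation=cv2.INTER_CUBIC))
E
```

```text
11.1833 [ 0.5982 -0.0901  0.0255] [ 0.1078 -0.4422 -0.2199] 0.5990696786938868
```

View pics/w11z.png

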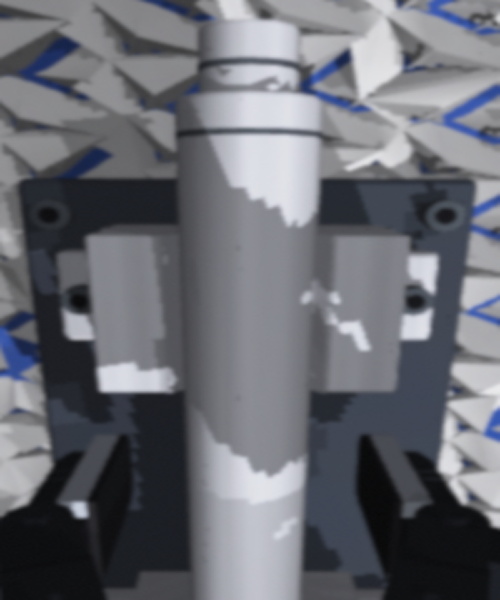

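drive_tool(
  series=[
    {"x": -0.8, "y": 0, "z": 0, "ax": 0, "ay": 0, "az": 0},
    {"x": -2.0, "y": 0, "z": 0, "ax": 0, "ay": 0, "az": 0},
    {"x": -3.4, "y": 0, "z": 0, "ax": 0, "ay": 0, "az": 0},
    {"x": -3.6, "y": 0, "z": -1.2, "ax": 0, "ay": 0, "az": 0},
    {"x": -3.6, "y": 0, "z": -2.6, "ax": 0, "ay": 0, "az": 0},
  ],
)

```text
time: 11.6
tool_pos: [0.6135, -0.0277, 0.1205]
tool_rot: [0.451, 0.548, 0.446, -0.545]
contact_force: [0.6, 0.6, -0.0]
gripper_width: 0.602
```

drive_tool(
  series=[
    {"x": 0, "y": 0, "z": -1.4, "ax": 0, "ay": 0, "az": 0},
    {"x": 0, "y": 0, "z": -2.6, "ax": 0, "ay": 0, "az": 0},
    {"x": 0, "y": 0, "z": -3, "ax": 0, "ay": 0, "az": 0},
    {"x": 0, "y": 0, "z": -3, "ax": 0, "ay": 0, "az": 0},
    {"x": 0, "y": 0, "z": -3, "ax": 0, "ay": 0, "az": 0},
  ],
  hand=0,
)

```text
time: 12.02
tool_pos: [0.6247, 0.0471, 0.1154]
tool_rot: [-0.45, -0.545, -0.45, 0.546]
contact_force: [-0.3, -0.5, -0.3]
gripper_width: 0.001
```

```bash
python3 snap.py wrist:w12 scene:s12; python3 - <<'E'
from h import *
from plant import sensors
a=cv2.imread('pics/s12.png');f=load('w12')
x=cv2.resize(a[140:250,280:440],(800,550),interpolation=cv2.INTER_CUBIC);cv2.imwrite('pics/s12z.png',x)
s=sensors.state();m=np.array([.598,-.1055,0])
u=np.array([np.cos(np.radians(79)),np.sin(np.radians(79)),0]);x=np.array([u[1],-u[0],0])
d=s['tool_pos']-m;print('rel',d@x,d@u)
E
```

```text
12.1167 [0.6247 0.046  0.1154] [-0.363  -0.1779  0.0547] 0.002193557583798021
rel -0.0027099380408855227 0.15382349547781038
```

View pics/w12.png

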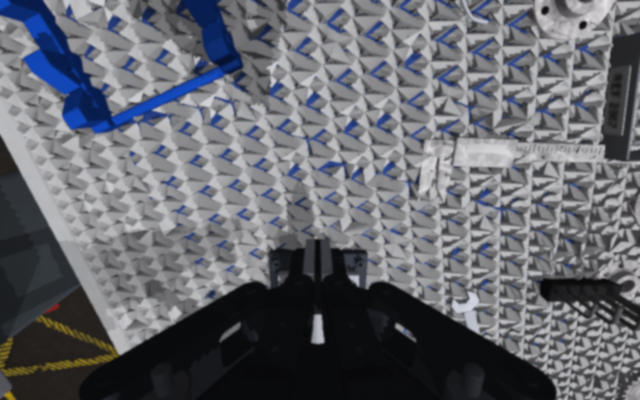

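View pics/s12z.png

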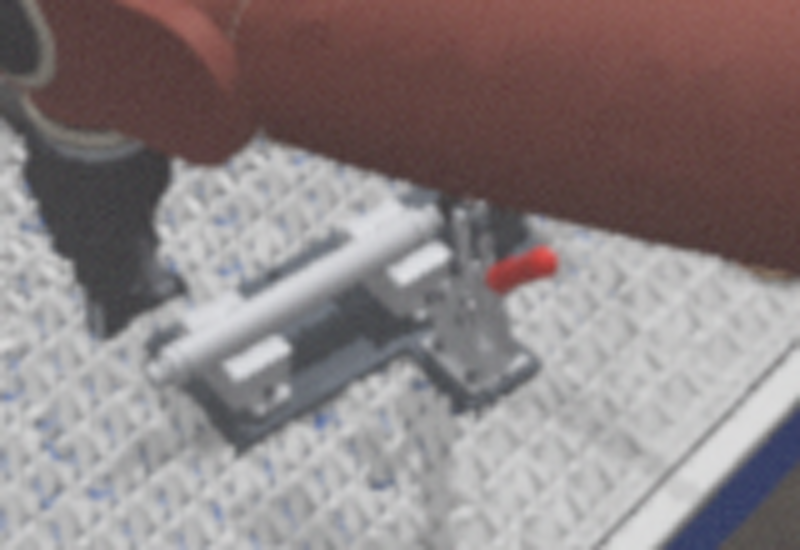

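drive_tool(
  series=[
    {"x": 1.1, "y": 0.06, "z": 0, "ax": 0, "ay": 0, "az": 0},
    {"x": 2.2, "y": 0.06, "z": 0, "ax": 0, "ay": 0, "az": 0},
    {"x": 3.0, "y": 0.06, "z": 0, "ax": 0, "ay": 0, "az": 0},
    {"x": 3.2, "y": 0.06, "z": 0, "ax": 0, "ay": 0, "az": 0},
    {"x": 3.2, "y": 0.06, "z": 0, "ax": 0, "ay": 0, "az": 0},
  ],
)

```text
time: 12.53
tool_pos: [0.6245, 0.0458, 0.0334]
tool_rot: [-0.448, -0.545, -0.45, 0.547]
contact_force: [-0.5, 0.8, -0.3]
gripper_width: 0.004
```

drive_tool(
  series=[
    {"x": 0, "y": 0, "z": 0.1, "ax": 0, "ay": 0, "az": 0},
    {"x": 0, "y": 0, "z": 0.2, "ax": 0, "ay": 0, "az": 0},
    {"x": 0, "y": 0, "z": 0.3, "ax": 0, "ay": 0, "az": 0},
    {"x": 0, "y": 0, "z": 0.35, "ax": 0, "ay": 0, "az": 0},
    {"x": 0, "y": 0, "z": 0.35, "ax": 0, "ay": 0, "az": 0},
  ],
)

```text
time: 12.95
tool_pos: [0.6254, 0.038, 0.0369]
tool_rot: [0.45, 0.546, 0.449, -0.545]
contact_force: [0.0, -0.5, 0.1]
gripper_width: 0.003
```

```bash
python3 snap.py scene:s13 side:d13; python3 - <<'E'
from h import *
from plant import sensors
a=cv2.imread('pics/s13.png');b=cv2.imread('pics/d13.png')
cv2.imwrite('pics/s13z.png',cv2.resize(a[160:250,280:380],(700,600),interpolation=cv2.INTER_CUBIC))
cv2.imwrite('pics/d13z.png',cv2.resize(b[160:260,280:400],(720,600),interpolation=cv2.INTER_CUBIC))
s=sensors.state();m=np.array([.598,-.1055,0])
u=np.array([np.cos(np.radians(79)),np.sin(np.radians(79)),0]);x=np.array([u[1],-u[0],0])
d=s['tool_pos']-m;print('rel',d@x,d@u)
E
```

```text
13.05 [0.6251 0.0384 0.0363] [-0.057   0.6949 -0.0531] -0.0020006549507552342
rel -0.0008925139595456905 0.1464140086199802
```

View pics/s13z.png

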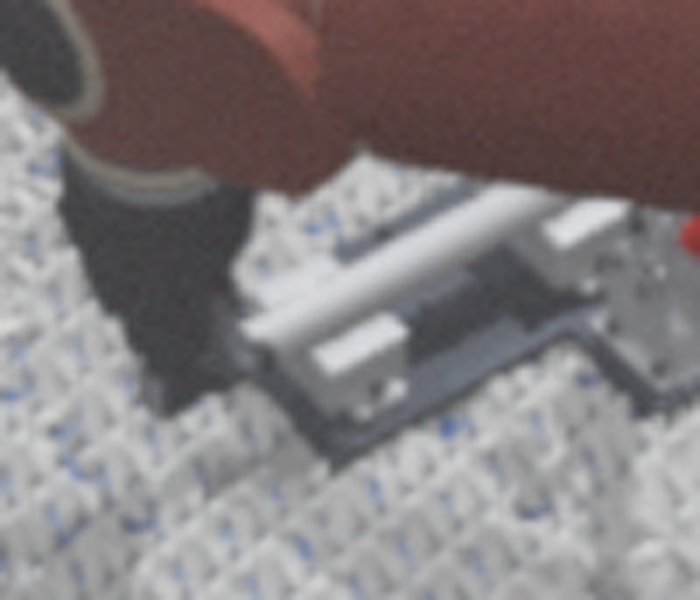

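View pics/d13z.png

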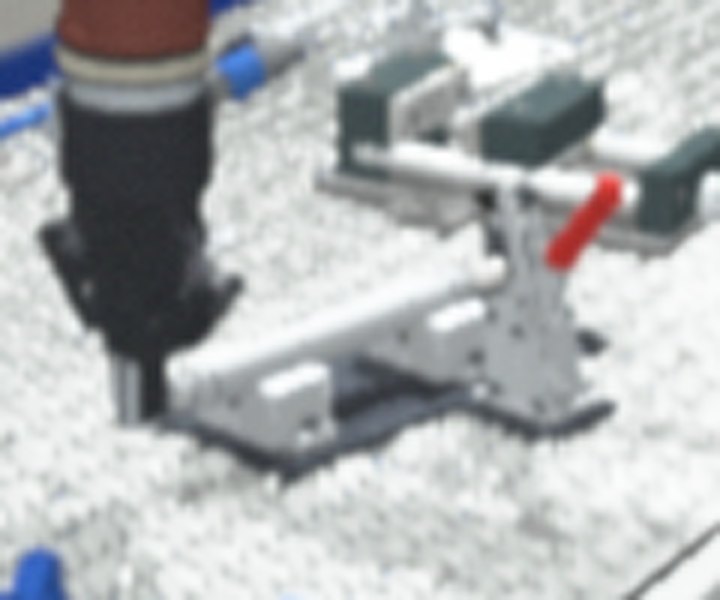

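drive_tool(
  series=[
    {"x": 0, "y": 0, "z": 0.06, "ax": 0, "ay": 0, "az": 0},
    {"x": 0, "y": 0, "z": 0.12, "ax": 0, "ay": 0, "az": 0},
    {"x": 0, "y": 0, "z": 0.18, "ax": 0, "ay": 0, "az": 0},
    {"x": 0, "y": 0, "z": 0.24, "ax": 0, "ay": 0, "az": 0},
    {"x": 0, "y": 0, "z": 0.28, "ax": 0, "ay": 0, "az": 0},
  ],
)

```text
time: 13.47
tool_pos: [0.6233, 0.0314, 0.0356]
tool_rot: [-0.45, -0.546, -0.45, 0.546]
contact_force: [-0.5, 0.7, -0.9]
gripper_width: -0.0
```

drive_tool(
  series=[
    {"x": 0, "y": 0, "z": 0.02, "ax": 0, "ay": 0, "az": 0},
    {"x": 0, "y": 0, "z": 0.04, "ax": 0, "ay": 0, "az": 0},
    {"x": 0, "y": 0, "z": 0.06, "ax": 0, "ay": 0, "az": 0},
    {"x": 0, "y": 0, "z": 0.08, "ax": 0, "ay": 0, "az": 0},
  ],
)

```text
time: 13.8
tool_pos: [0.623, 0.0296, 0.0357]
tool_rot: [0.45, 0.546, 0.45, -0.546]
contact_force: [0.7, -0.0, -0.9]
gripper_width: -0.002
```

drive_tool(
  series=[
    {"x": 0, "y": 0, "z": 0.02, "ax": 0, "ay": 0, "az": 0},
    {"x": 0, "y": 0, "z": 0.04, "ax": 0, "ay": 0, "az": 0},
    {"x": 0, "y": 0, "z": 0.06, "ax": 0, "ay": 0, "az": 0},
    {"x": 0, "y": 0, "z": 0.08, "ax": 0, "ay": 0, "az": 0},
  ],
)

```text
time: 14.13
tool_pos: [0.6227, 0.0283, 0.0357]
tool_rot: [0.45, 0.546, 0.45, -0.545]
contact_force: [0.6, 2.8, -0.2]
gripper_width: 0.001
```

drive_tool(
  series=[
    {"x": 0, "y": 0, "z": 0.02, "ax": 0, "ay": 0, "az": 0},
    {"x": 0, "y": 0, "z": 0.04, "ax": 0, "ay": 0, "az": 0},
    {"x": 0, "y": 0, "z": 0.06, "ax": 0, "ay": 0, "az": 0},
    {"x": 0, "y": 0, "z": 0.08, "ax": 0, "ay": 0, "az": 0},
  ],
)

```text
time: 14.47
tool_pos: [0.6223, 0.0258, 0.0357]
tool_rot: [0.45, 0.546, 0.45, -0.546]
contact_force: [-0.1, 3.2, -1.0]
gripper_width: -0.0
```

drive_tool(
  series=[
    {"x": 0, "y": 0, "z": 0.02, "ax": 0, "ay": 0, "az": 0},
    {"x": 0, "y": 0, "z": 0.04, "ax": 0, "ay": 0, "az": 0},
    {"x": 0, "y": 0, "z": 0.06, "ax": 0, "ay": 0, "az": 0},
    {"x": 0, "y": 0, "z": 0.06, "ax": 0, "ay": 0, "az": 0},
  ],
)

```text
time: 14.8
tool_pos: [0.6219, 0.0242, 0.0357]
tool_rot: [-0.45, -0.546, -0.45, 0.546]
contact_force: [0.7, 2.8, -0.8]
gripper_width: 0.004
```

drive_tool(
  series=[
    {"x": 0, "y": 0, "z": 0.02, "ax": 0, "ay": 0, "az": 0},
    {"x": 0, "y": 0, "z": 0.03, "ax": 0, "ay": 0, "az": 0},
    {"x": 0, "y": 0, "z": 0.04, "ax": 0, "ay": 0, "az": 0},
    {"x": 0, "y": 0, "z": 0.04, "ax": 0, "ay": 0, "az": 0},
  ],
)

```text
time: 15.13
tool_pos: [0.6217, 0.0232, 0.0357]
tool_rot: [-0.45, -0.546, -0.45, 0.546]
contact_force: [0.2, 3.4, -0.3]
gripper_width: -0.002
```

drive_tool(
  series=[
    {"x": 0, "y": 0, "z": 0.02, "ax": 0, "ay": 0, "az": 0},
    {"x": 0, "y": 0, "z": 0.03, "ax": 0, "ay": 0, "az": 0},
    {"x": 0, "y": 0, "z": 0.04, "ax": 0, "ay": 0, "az": 0},
    {"x": 0, "y": 0, "z": 0.04, "ax": 0, "ay": 0, "az": 0},
  ],
)

```text
time: 15.47
tool_pos: [0.6215, 0.0222, 0.0357]
tool_rot: [-0.45, -0.546, -0.45, 0.546]
contact_force: [0.4, 3.3, 0.3]
gripper_width: -0.005
```

drive_tool(
  series=[
    {"x": 0, "y": 0, "z": 0.02, "ax": 0, "ay": 0, "az": 0},
    {"x": 0, "y": 0, "z": 0.03, "ax": 0, "ay": 0, "az": 0},
    {"x": 0, "y": 0, "z": 0.04, "ax": 0, "ay": 0, "az": 0},
    {"x": 0, "y": 0, "z": 0.04, "ax": 0, "ay": 0, "az": 0},
  ],
)

```text
time: 15.8
tool_pos: [0.6213, 0.0212, 0.0357]
tool_rot: [-0.45, -0.546, -0.45, 0.546]
contact_force: [0.9, 2.2, 0.3]
gripper_width: -0.002
```

drive_tool(
  series=[
    {"x": 0, "y": 0, "z": 0.02, "ax": 0, "ay": 0, "az": 0},
    {"x": 0, "y": 0, "z": 0.03, "ax": 0, "ay": 0, "az": 0},
    {"x": 0, "y": 0, "z": 0.04, "ax": 0, "ay": 0, "az": 0},
    {"x": 0, "y": 0, "z": 0.04, "ax": 0, "ay": 0, "az": 0},
  ],
)

```text
time: 16.13
tool_pos: [0.6212, 0.0207, 0.0357]
tool_rot: [0.45, 0.546, 0.45, -0.545]
contact_force: [1.1, 5.6, 0.1]
gripper_width: 0.002
```

drive_tool(
  series=[
    {"x": 0, "y": 0, "z": 0.02, "ax": 0, "ay": 0, "az": 0},
    {"x": 0, "y": 0, "z": 0.03, "ax": 0, "ay": 0, "az": 0},
    {"x": 0, "y": 0, "z": 0.04, "ax": 0, "ay": 0, "az": 0},
    {"x": 0, "y": 0, "z": 0.04, "ax": 0, "ay": 0, "az": 0},
  ],
)

```text
time: 16.47
tool_pos: [0.6212, 0.0205, 0.0357]
tool_rot: [0.449, 0.546, 0.45, -0.545]
contact_force: [1.0, 8.1, -1.5]
gripper_width: 0.005
```

drive_tool(
  series=[
    {"x": 0, "y": 0, "z": 0.02, "ax": 0, "ay": 0, "az": 0},
    {"x": 0, "y": 0, "z": 0.03, "ax": 0, "ay": 0, "az": 0},
    {"x": 0, "y": 0, "z": 0.04, "ax": 0, "ay": 0, "az": 0},
    {"x": 0, "y": 0, "z": 0.04, "ax": 0, "ay": 0, "az": 0},
  ],
)

```text
time: 16.8
tool_pos: [0.6212, 0.0204, 0.0358]
tool_rot: [0.449, 0.547, 0.451, -0.544]
contact_force: [2.0, 10.8, -1.2]
gripper_width: -0.004
```

drive_tool(
  series=[
    {"x": 0, "y": 0, "z": 0.03, "ax": 0, "ay": 0, "az": 0},
    {"x": 0, "y": 0, "z": 0.05, "ax": 0, "ay": 0, "az": 0},
    {"x": 0, "y": 0, "z": 0.05, "ax": 0, "ay": 0, "az": 0},
    {"x": 0, "y": 0, "z": 0.05, "ax": 0, "ay": 0, "az": 0},
    {"x": 0, "y": 0, "z": 0.05, "ax": 0, "ay": 0, "az": 0},
  ],
)

```text
time: 17.22
tool_pos: [0.6212, 0.0203, 0.0358]
tool_rot: [0.449, 0.547, 0.451, -0.544]
contact_force: [2.3, 13.4, -0.8]
gripper_width: -0.002
```

drive_tool(
  series=[
    {"x": 0, "y": 0, "z": 0, "ax": 0, "ay": 0, "az": 0},
    {"x": 0, "y": 0, "z": 0, "ax": 0, "ay": 0, "az": 0},
    {"x": 0, "y": 0, "z": 0, "ax": 0, "ay": 0, "az": 0},
    {"x": 0, "y": 0, "z": 0, "ax": 0, "ay": 0, "az": 0},
    {"x": 0, "y": 0, "z": 0, "ax": 0, "ay": 0, "az": 0},
  ],
)

```text
time: 17.63
tool_pos: [0.6211, 0.0203, 0.0358]
tool_rot: [0.449, 0.547, 0.451, -0.544]
contact_force: [3.4, 13.4, -1.3]
gripper_width: 0.002
```

drive_tool(
  series=[
    {"x": 0, "y": 0, "z": -0.06, "ax": 0, "ay": 0, "az": 0},
    {"x": 0, "y": 0, "z": -0.14, "ax": 0, "ay": 0, "az": 0},
    {"x": 0, "y": 0, "z": -0.24, "ax": 0, "ay": 0, "az": 0},
    {"x": 0, "y": 0, "z": -0.5, "ax": 0, "ay": 0, "az": 0},
    {"x": 0, "y": 0, "z": -0.9, "ax": 0, "ay": 0, "az": 0},
  ],
)

```text
time: 18.05
tool_pos: [0.6249, 0.0385, 0.0356]
tool_rot: [-0.45, -0.546, -0.449, 0.546]
contact_force: [0.7, -0.1, -0.4]
gripper_width: -0.0
```

drive_tool(
  series=[
    {"x": -1, "y": 0, "z": 0, "ax": 0, "ay": 0, "az": 0},
    {"x": -2.5, "y": 0, "z": 0, "ax": 0, "ay": 0, "az": 0},
    {"x": -4, "y": 0, "z": 0, "ax": 0, "ay": 0, "az": 0},
    {"x": -5.5, "y": 0, "z": 0, "ax": 0, "ay": 0, "az": 0},
    {"x": -7, "y": 0, "z": 0, "ax": 0, "ay": 0, "az": 0},
  ],
)

```text
time: 18.47
tool_pos: [0.6246, 0.0395, 0.2124]
tool_rot: [-0.45, -0.545, -0.45, 0.546]
contact_force: [0.6, 0.1, 0.3]
gripper_width: 0.001
```

```bash
python3 snap.py; python3 - <<'E'
from h import *
from plant import sensors
m=np.array([.598,-.1055,.046])+np.array([-.0013*.98,.0013*.19,0])
u=np.array([np.cos(np.radians(79)),np.sin(np.radians(79)),0]);x=np.array([u[1],-u[0],0])
f=load('s12');g=load('d13')
for n,a,b in [('armtop',(373,179),(365,190.8)),('handle end',(389,192),(381.5,190)),]:
    p,e=two(f,a,g,b);d=p-m;print(n,p,e,'rel x,y,z',d@x,d@u,d[2])
def W(X,Y,Z): return m+x*X+u*Y+np.array([0,0,Z])
for n,q in [('grip',(-.109,-.062,.077)),('end',(-.120,-.062,.101)),('hinge',(-.076,-.062,.008))]: print(n,W(*q),proj(f,W(*q)),proj(g,W(*q)))
s=sensors.state();print(cmd(s,W(-.02,-.062,.25),-101))
E
```

```text
18.4667 [0.6246 0.0395 0.2124] [0.6131 0.1298 0.264 ] 0.0010845512002107462
armtop [ 0.5374 -0.1633  0.1192] 0.0013716127850204565 rel x,y,z -0.04717986413778464 -0.0683095592706954 0.07317559382849075
handle end [ 0.4638 -0.1359  0.1449] 0.0022698288328809237 rel x,y,z -0.12465781979809964 -0.05544558771534438 0.09894889085896229
grip [ 0.4779 -0.1453  0.123 ] [385.7702 192.4047] [378.9318 195.1094]
end [ 0.4671 -0.1432  0.147 ] [389.3512 189.323 ] [382.1099 188.4783]
hinge [ 0.5103 -0.1516  0.054 ] [375.8596 200.3846] [369.8225 213.2896]
(array([-3.3388, -0.7917,  8.3795]), array([0.0025, 0.0073, 0.0018]), np.float64(6.0))
```

```bash
cat >> h.py <<'E'
_u=np.array([np.cos(np.radians(79)),np.sin(np.radians(79)),0]);_x=np.array([_u[1],-_u[0],0])
m0=np.array([.598,-.1055,.046])-.0013*_x
def W(X,Y,Z): return m0+_x*X+_u*Y+np.array([0,0,Z])
def rel(p): d=np.asarray(p)-m0;return np.array([d@_x,d@_u,d[2]])
E
python3 - <<'E'
from h import *
from plant import sensors
f=load('w2')
for q in [(-.087,-.062,.031),(-.109,-.062,.077),(-.120,-.062,.101)]: print(proj(f,W(*q)))
s=sensors.state();print(rel(s['tool_pos']),cmd(s,W(-.085,-.062,.18),-101))
E
```

```text
[261.9249 167.1644]
[237.4818 174.6976]
[222.5247 179.4318]
[-0.0003  0.1474  0.1664] (array([-0.5384, -3.3913,  8.3771]), array([0.0025, 0.0073, 0.0018]), np.float64(6.0))
```

drive_tool(
  series=[
    {"x": -0.3, "y": -0.5, "z": 1.4, "ax": 0, "ay": 0, "az": 0},
    {"x": -0.5, "y": -1.1, "z": 2.9, "ax": 0, "ay": 0, "az": 0},
    {"x": -0.5, "y": -1.7, "z": 4.4, "ax": 0, "ay": 0, "az": 0},
    {"x": -0.5, "y": -2.3, "z": 5.9, "ax": 0, "ay": 0, "az": 0},
    {"x": -0.5, "y": -2.9, "z": 7.3, "ax": 0, "ay": 0, "az": 0},
  ],
)

```text
time: 18.88
tool_pos: [0.5179, -0.1273, 0.2236]
tool_rot: [-0.45, -0.545, -0.45, 0.546]
contact_force: [0.5, -1.1, -0.5]
gripper_width: -0.003
```

drive_tool(
  series=[
    {"x": 0, "y": -0.5, "z": 1.08, "ax": 0, "ay": 0, "az": 0},
    {"x": 0, "y": -0.5, "z": 1.08, "ax": 0, "ay": 0, "az": 0},
    {"x": 0, "y": -0.5, "z": 1.08, "ax": 0, "ay": 0, "az": 0},
    {"x": 0, "y": -0.5, "z": 1.08, "ax": 0, "ay": 0, "az": 0},
  ],
)

```text
time: 19.22
tool_pos: [0.5018, -0.1499, 0.2233]
tool_rot: [0.45, 0.546, 0.45, -0.546]
contact_force: [0.6, -0.4, 0.0]
gripper_width: -0.001
```

```bash
python3 snap.py wrist:w14 scene:s14 side:d14; python3 - <<'E'
from h import *
from plant import sensors
a=cv2.imread('pics/s14.png');b=cv2.imread('pics/d14.png');c=cv2.imread('pics/w14.png')
cv2.imwrite('pics/s14z.png',cv2.resize(a[130:250,300:440],(700,600),interpolation=cv2.INTER_CUBIC))
cv2.imwrite('pics/d14z.png',cv2.resize(b[110:260,280:430],(600,600),interpolation=cv2.INTER_CUBIC))
s=sensors.state();print(rel(s['tool_pos']),cmd(s,W(-.088,-.062,.086),-101))
E
```

```text
19.3667 [ 0.5021 -0.1493  0.2232] [-0.7438 -0.2567 -0.3989] 0.0018009869384876687
[-0.0845 -0.0613  0.1772] (array([ 3.647 , -0.1387,  0.0296]), array([ 0.0217, -0.0012,  0.001 ]), np.float64(3.0))
```

View pics/w14.png

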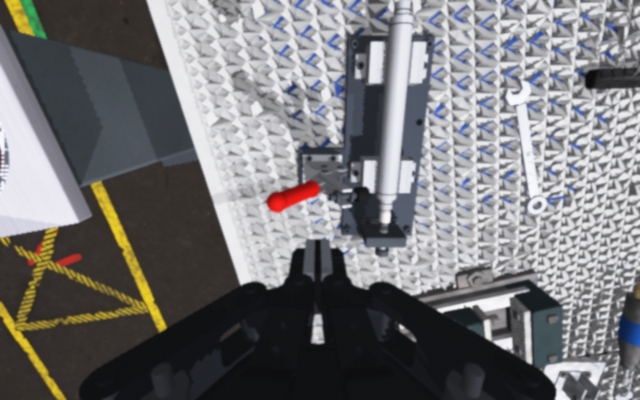

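View pics/d14z.png

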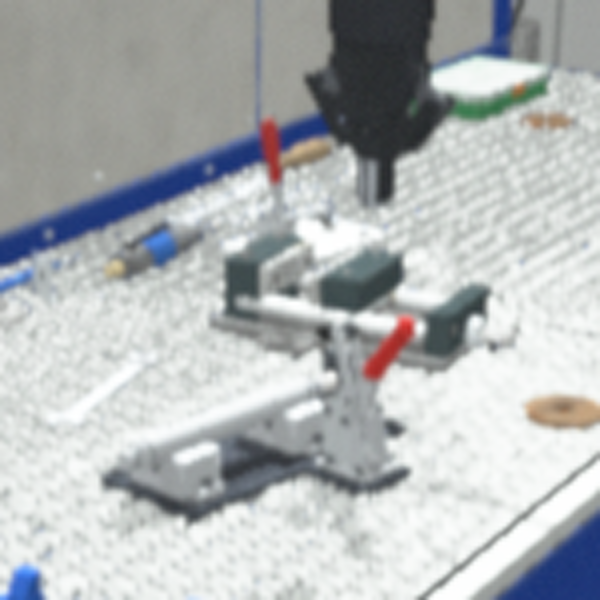

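View pics/s14z.png

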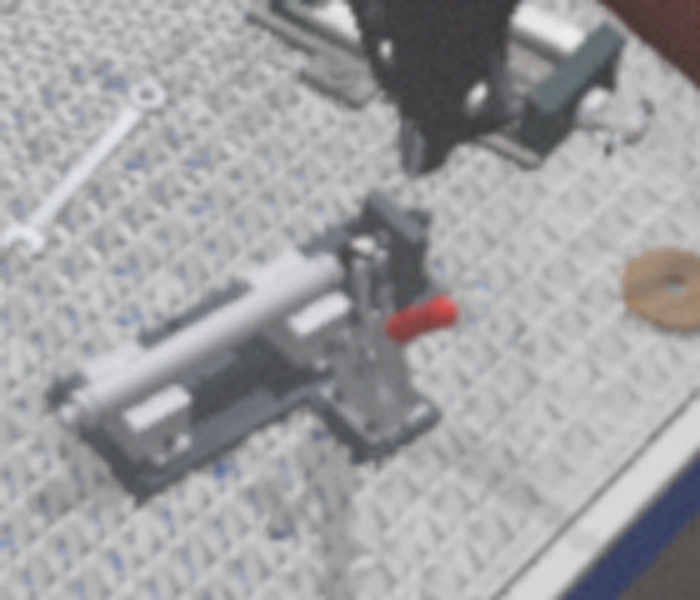

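drive_tool(
  series=[
    {"x": 1.2, "y": 0.1, "z": 0.03, "ax": 0, "ay": 0, "az": 0},
    {"x": 2.4, "y": 0.1, "z": 0.03, "ax": 0, "ay": 0, "az": 0},
    {"x": 3.2, "y": 0.1, "z": 0.03, "ax": 0, "ay": 0, "az": 0},
    {"x": 3.65, "y": 0.1, "z": 0.03, "ax": 0, "ay": 0, "az": 0},
    {"x": 3.65, "y": 0.1, "z": 0.03, "ax": 0, "ay": 0, "az": 0},
  ],
)

```text
time: 19.78
tool_pos: [0.5022, -0.1498, 0.1285]
tool_rot: [-0.448, -0.544, -0.452, 0.546]
contact_force: [-1.1, 0.0, -0.0]
gripper_width: -0.001
```

drive_tool(
  series=[
    {"x": 0, "y": 0, "z": 0, "ax": 0, "ay": 0, "az": 0},
    {"x": 0, "y": 0, "z": 0, "ax": 0, "ay": 0, "az": 0},
    {"x": 0, "y": 0, "z": 0, "ax": 0, "ay": 0, "az": 0},
  ],
)

```text
time: 20.03
tool_pos: [0.5051, -0.1519, 0.1341]
tool_rot: [0.451, 0.546, 0.449, -0.545]
contact_force: [0.7, 0.4, 0.2]
gripper_width: 0.001
```

```bash
python3 snap.py wrist:w15 side:d15; python3 - <<'E'
from h import *
from plant import sensors
b=cv2.imread('pics/d15.png');c=cv2.imread('pics/w15.png')
o=np.hstack([cv2.resize(b[140:240,330:430],(400,400),interpolation=cv2.INTER_CUBIC),cv2.resize(c[60:360,200:500],(400,400),interpolation=cv2.INTER_CUBIC)])
cv2.imwrite('pics/z15.png',o)
w=cv2.imread('pics/w14.png');cv2.imwrite('pics/w14z.png',cv2.resize(w[140:260,330:430],(500,600),interpolation=cv2.INTER_CUBIC))
s=sensors.state();print(rel(s['tool_pos']))
E
```

```text
20.1333 [ 0.5048 -0.1519  0.1337] [ 0.3734 -0.0757 -0.1364] 0.0013185830859846657
[-0.0813 -0.0633  0.0877]
```

View pics/z15.png

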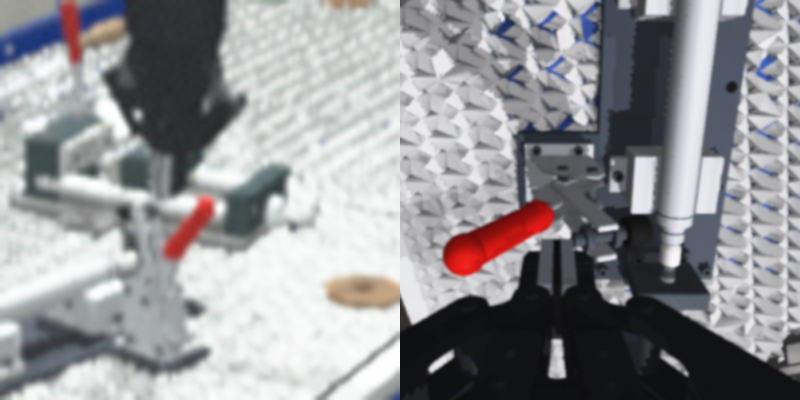

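View pics/w14z.png

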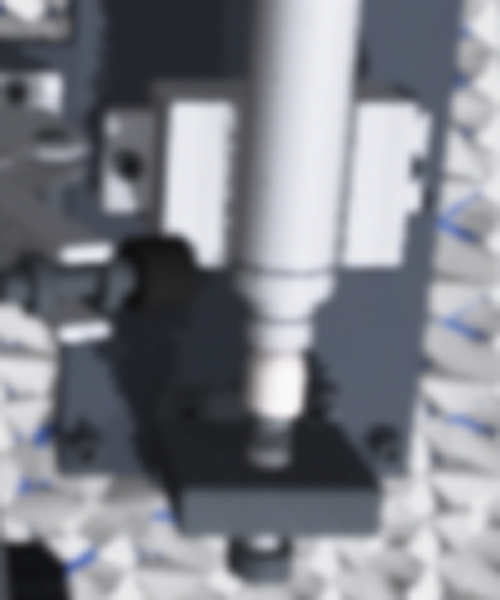

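drive_tool(
  series=[
    {"x": 0.1, "y": -0.2, "z": 0, "ax": 0, "ay": 0, "az": 0},
    {"x": 0.16, "y": -0.32, "z": 0, "ax": 0, "ay": 0, "az": 0},
    {"x": 0.24, "y": -0.5, "z": 0, "ax": 0, "ay": 0, "az": 0},
    {"x": 0.34, "y": -0.68, "z": 0, "ax": 0, "ay": 0, "az": 0},
    {"x": 0.43, "y": -0.85, "z": 0, "ax": 0, "ay": 0, "az": 0},
  ],
)

```text
time: 20.55
tool_pos: [0.4835, -0.1476, 0.1222]
tool_rot: [0.451, 0.546, 0.449, -0.545]
contact_force: [1.8, 0.0, 4.9]
gripper_width: -0.001
```

drive_tool(
  series=[
    {"x": 0.1, "y": -0.17, "z": 0, "ax": 0, "ay": 0, "az": 0},
    {"x": 0.24, "y": -0.34, "z": 0, "ax": 0, "ay": 0, "az": 0},
    {"x": 0.38, "y": -0.5, "z": 0, "ax": 0, "ay": 0, "az": 0},
    {"x": 0.52, "y": -0.66, "z": 0, "ax": 0, "ay": 0, "az": 0},
    {"x": 0.66, "y": -0.8, "z": 0, "ax": 0, "ay": 0, "az": 0},
  ],
)

```text
time: 20.97
tool_pos: [0.462, -0.1432, 0.1035]
tool_rot: [-0.449, -0.545, -0.45, 0.546]
contact_force: [0.3, -1.0, -0.2]
gripper_width: 0.002
```

```bash
python3 snap.py side:d16 wrist:w16; python3 - <<'E'
from h import *
from plant import sensors
b=cv2.imread('pics/d16.png');c=cv2.imread('pics/w16.png')
o=np.hstack([cv2.resize(b[140:240,330:430],(400,400),interpolation=cv2.INTER_CUBIC),cv2.resize(c[60:360,200:500],(400,400),interpolation=cv2.INTER_CUBIC)])
cv2.imwrite('pics/z16.png',o)
s=sensors.state();print(rel(s['tool_pos']))
E
```

```text
21.0667 [ 0.4614 -0.1428  0.1027] [ 0.6403 -0.3763 -0.0872] 0.00426204239529004
[-0.1256 -0.0627  0.0567]
```

View pics/z16.png

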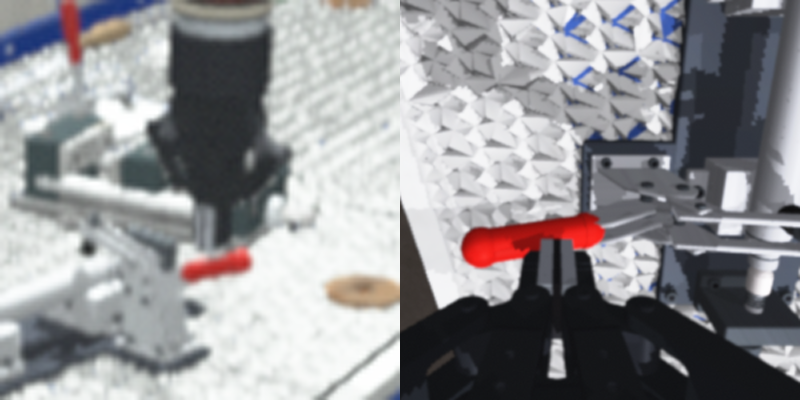

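drive_tool(
  series=[
    {"x": 0.15, "y": -0.1, "z": 0, "ax": 0, "ay": 0, "az": 0},
    {"x": 0.35, "y": -0.2, "z": 0, "ax": 0, "ay": 0, "az": 0},
    {"x": 0.55, "y": -0.33, "z": 0, "ax": 0, "ay": 0, "az": 0},
    {"x": 0.75, "y": -0.42, "z": 0, "ax": 0, "ay": 0, "az": 0},
    {"x": 0.9, "y": -0.48, "z": 0, "ax": 0, "ay": 0, "az": 0},
  ],
)

```text
time: 21.48
tool_pos: [0.4511, -0.1412, 0.0818]
tool_rot: [-0.45, -0.545, -0.45, 0.546]
contact_force: [-1.2, 0.3, 3.1]
gripper_width: 0.003
```

drive_tool(
  series=[
    {"x": 0.08, "y": -0.02, "z": 0, "ax": 0, "ay": 0, "az": 0},
    {"x": 0.16, "y": -0.04, "z": 0, "ax": 0, "ay": 0, "az": 0},
    {"x": 0.2, "y": -0.05, "z": 0, "ax": 0, "ay": 0, "az": 0},
  ],
)

```text
time: 21.73
tool_pos: [0.45, -0.1409, 0.0767]
tool_rot: [-0.45, -0.545, -0.45, 0.546]
contact_force: [-0.5, -0.3, 1.9]
gripper_width: -0.001
```

```bash
python3 snap.py side:d17 wrist:w17; python3 - <<'E'
from h import *
from plant import sensors
b=cv2.imread('pics/d17.png');c=cv2.imread('pics/w17.png')
o=np.hstack([cv2.resize(b[140:240,330:430],(400,400),interpolation=cv2.INTER_CUBIC),cv2.resize(c[60:360,200:500],(400,400),interpolation=cv2.INTER_CUBIC)])
cv2.imwrite('pics/z17.png',o)
s=sensors.state();print(rel(s['tool_pos']))
E
```

```text
21.8333 [ 0.4502 -0.141   0.0768] [-0.1115  0.0591  0.3911] 0.000572506671265292
[-0.137  -0.063   0.0308]
```

View pics/z17.png

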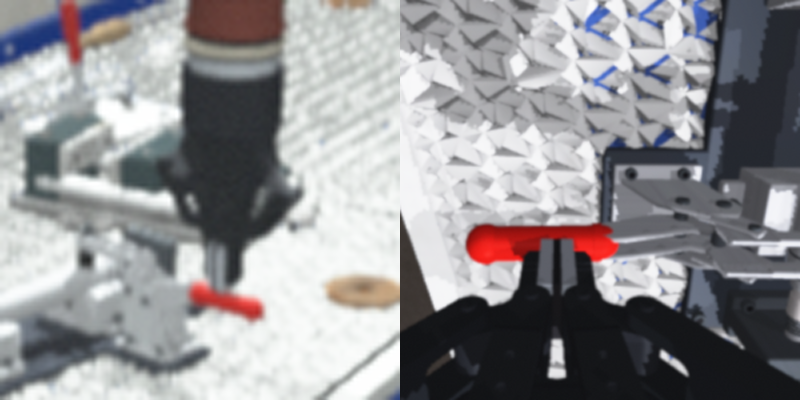

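drive_tool(
  series=[
    {"x": 0.04, "y": 0, "z": 0, "ax": 0, "ay": 0, "az": 0},
    {"x": 0.08, "y": 0, "z": 0, "ax": 0, "ay": 0, "az": 0},
    {"x": 0.12, "y": 0, "z": 0, "ax": 0, "ay": 0, "az": 0},
    {"x": 0.12, "y": 0, "z": 0, "ax": 0, "ay": 0, "az": 0},
  ],
)

```text
time: 22.17
tool_pos: [0.4502, -0.141, 0.0739]
tool_rot: [-0.45, -0.546, -0.45, 0.546]
contact_force: [-0.0, -0.9, 0.4]
gripper_width: 0.001
```

drive_tool(
  series=[
    {"x": 0.04, "y": 0, "z": 0, "ax": 0, "ay": 0, "az": 0},
    {"x": 0.08, "y": 0, "z": 0, "ax": 0, "ay": 0, "az": 0},
    {"x": 0.12, "y": 0, "z": 0, "ax": 0, "ay": 0, "az": 0},
    {"x": 0.12, "y": 0, "z": 0, "ax": 0, "ay": 0, "az": 0},
  ],
)

```text
time: 22.5
tool_pos: [0.4506, -0.1411, 0.0734]
tool_rot: [-0.45, -0.545, -0.45, 0.546]
contact_force: [-7.2, 3.7, 14.0]
gripper_width: -0.002
```

drive_tool(
  series=[
    {"x": 0.04, "y": 0, "z": 0, "ax": 0, "ay": 0, "az": 0},
    {"x": 0.08, "y": 0, "z": 0, "ax": 0, "ay": 0, "az": 0},
    {"x": 0.12, "y": 0, "z": 0, "ax": 0, "ay": 0, "az": 0},
    {"x": 0.12, "y": 0, "z": 0, "ax": 0, "ay": 0, "az": 0},
  ],
)

```text
time: 22.83
tool_pos: [0.4507, -0.1412, 0.0731]
tool_rot: [-0.449, -0.545, -0.451, 0.546]
contact_force: [-15.0, 6.5, 30.7]
gripper_width: 0.005
```

drive_tool(
  series=[
    {"x": -0.2, "y": 0, "z": 0, "ax": 0, "ay": 0, "az": 0},
    {"x": -0.5, "y": 0, "z": 0, "ax": 0, "ay": 0, "az": 0},
    {"x": -1.5, "y": 0, "z": 0, "ax": 0, "ay": 0, "az": 0},
    {"x": -2.8, "y": 0, "z": 0, "ax": 0, "ay": 0, "az": 0},
    {"x": -4, "y": 0, "z": 0, "ax": 0, "ay": 0, "az": 0},
  ],
)

```text
time: 23.25
tool_pos: [0.4497, -0.1407, 0.1687]
tool_rot: [-0.449, -0.545, -0.45, 0.546]
contact_force: [0.6, -0.5, -0.3]
gripper_width: -0.0
```

drive_tool(
  series=[
    {"x": -1, "y": 0.3, "z": 0, "ax": 0, "ay": 0, "az": 0},
    {"x": -1.6, "y": 1.2, "z": 0.6, "ax": 0, "ay": 0, "az": 0},
    {"x": -1.6, "y": 2.2, "z": 0.6, "ax": 0, "ay": 0, "az": 0},
    {"x": -1.6, "y": 2.2, "z": 0.6, "ax": 0, "ay": 0, "az": 0},
    {"x": -1.6, "y": 2.2, "z": 0.6, "ax": 0, "ay": 0, "az": 0},
  ],
)

```text
time: 23.67
tool_pos: [0.5017, -0.1664, 0.2078]
tool_rot: [-0.449, -0.545, -0.45, 0.546]
contact_force: [-0.0, -0.1, -0.9]
gripper_width: 0.001
```

```bash
python3 snap.py scene:s18 side:d18 wrist:w18; python3 - <<'E'
from h import *
from plant import sensors
b=cv2.imread('pics/d18.png');c=cv2.imread('pics/s18.png');w=cv2.imread('pics/w18.png')
o=np.hstack([cv2.resize(b[160:260,290:410],(400,400),interpolation=cv2.INTER_CUBIC),cv2.resize(c[150:250,300:420],(400,400),interpolation=cv2.INTER_CUBIC)])
cv2.imwrite('pics/z18.png',o)
cv2.imwrite('pics/w18z.png',cv2.resize(w[0:250,230:480],(600,600),interpolation=cv2.INTER_CUBIC))
s=sensors.state();print(rel(s['tool_pos']))
E
```

```text
23.8167 [ 0.5004 -0.1658  0.2071] [-0.1652 -0.4963  0.3534] -0.003553544691987499
[-0.083  -0.0778  0.1611]
```

View pics/z18.png

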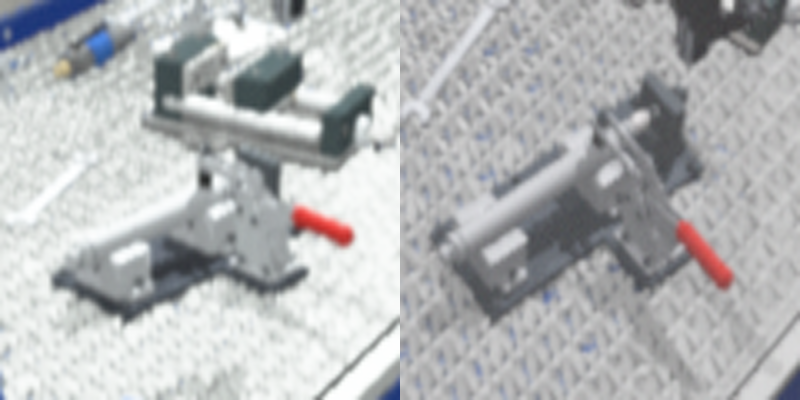

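View pics/w18z.png

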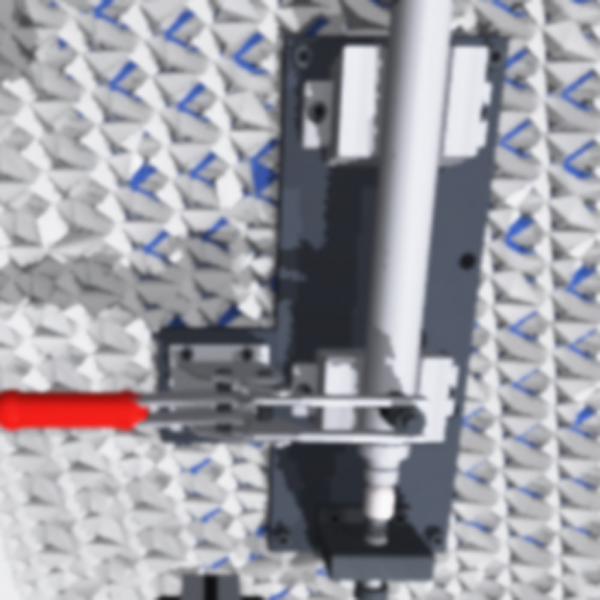

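drive_tool(
  series=[
    {"x": -0.2, "y": 0.5, "z": -1.4, "ax": 0, "ay": 0, "az": 0},
    {"x": -0.2, "y": 1.1, "z": -2.9, "ax": 0, "ay": 0, "az": 0},
    {"x": -0.2, "y": 1.7, "z": -4.4, "ax": 0, "ay": 0, "az": 0},
    {"x": -0.2, "y": 2.3, "z": -5.9, "ax": 0, "ay": 0, "az": 0},
    {"x": -0.2, "y": 2.9, "z": -7.4, "ax": 0, "ay": 0, "az": 0},
  ],
)

```text
time: 24.23
tool_pos: [0.6076, 0.0033, 0.2129]
tool_rot: [-0.45, -0.545, -0.45, 0.546]
contact_force: [-0.1, -1.3, 1.1]
gripper_width: -0.004
```

drive_tool(
  series=[
    {"x": 0, "y": 0.4, "z": -1.4, "ax": 0, "ay": 0, "az": 0},
    {"x": 0, "y": 0.4, "z": -1.7, "ax": 0, "ay": 0, "az": 0},
    {"x": 0, "y": 0.4, "z": -1.7, "ax": 0, "ay": 0, "az": 0},
    {"x": 0, "y": 0.4, "z": -1.7, "ax": 0, "ay": 0, "az": 0},
  ],
)

```text
time: 24.57
tool_pos: [0.6248, 0.0413, 0.2127]
tool_rot: [-0.45, -0.545, -0.45, 0.546]
contact_force: [-0.4, -0.6, 0.2]
gripper_width: -0.005
```

```bash
python3 snap.py; python3 - <<'E'
from h import *
from plant import sensors
s=sensors.state();print(rel(s['tool_pos']),cmd(s,W(0.001,.147,-.010),-101))
E
```

```text
24.5667 [0.6248 0.0413 0.2127] [-0.4004 -0.6034  0.2168] -0.0052176352211388746
[-0.0004  0.1492  0.1667] (array([7.0681, 0.0619, 0.0822]), array([0.0123, 0.0102, 0.0127]), np.float64(5.0))
```

drive_tool(
  series=[
    {"x": 1.5, "y": 0, "z": 0, "ax": 0, "ay": 0, "az": 0},
    {"x": 3, "y": 0, "z": 0, "ax": 0, "ay": 0, "az": 0},
    {"x": 4.5, "y": 0, "z": 0, "ax": 0, "ay": 0, "az": 0},
    {"x": 6, "y": 0, "z": 0, "ax": 0, "ay": 0, "az": 0},
    {"x": 6.8, "y": 0, "z": 0, "ax": 0, "ay": 0, "az": 0},
  ],
)

```text
time: 24.98
tool_pos: [0.6216, 0.0394, 0.0381]
tool_rot: [-0.448, -0.544, -0.451, 0.548]
contact_force: [-0.7, -0.5, -1.0]
gripper_width: -0.001
```

drive_tool(
  series=[
    {"x": 0.2, "y": 0, "z": 0, "ax": 0, "ay": 0, "az": 0},
    {"x": 0.2, "y": 0, "z": 0, "ax": 0, "ay": 0, "az": 0},
    {"x": 0.2, "y": 0, "z": 0.2, "ax": 0, "ay": 0, "az": 0},
    {"x": 0.2, "y": 0, "z": 0.4, "ax": 0, "ay": 0, "az": 0},
    {"x": 0.2, "y": 0, "z": 0.5, "ax": 0, "ay": 0, "az": 0},
  ],
)

```text
time: 25.4
tool_pos: [0.6252, 0.0278, 0.0411]
tool_rot: [0.451, 0.547, 0.448, -0.545]
contact_force: [0.1, 0.4, 0.0]
gripper_width: -0.001
```

```bash
python3 snap.py; python3 - <<'E'
from h import *
from plant import sensors
s=sensors.state();print(rel(s['tool_pos']))
E
```

```text
25.4 [0.6252 0.0278 0.0411] [0.1034 0.4077 0.0143] -0.0014849764002970436
[ 0.0025  0.1361 -0.0049]
```

drive_tool(
  series=[
    {"x": 0.1, "y": 0, "z": 0.06, "ax": 0, "ay": 0, "az": 0},
    {"x": 0.15, "y": 0, "z": 0.12, "ax": 0, "ay": 0, "az": 0},
    {"x": 0.15, "y": 0, "z": 0.17, "ax": 0, "ay": 0, "az": 0},
    {"x": 0.15, "y": 0, "z": 0.2, "ax": 0, "ay": 0, "az": 0},
    {"x": 0.15, "y": 0, "z": 0.2, "ax": 0, "ay": 0, "az": 0},
  ],
)

```text
time: 25.82
tool_pos: [0.6224, 0.0241, 0.0344]
tool_rot: [-0.45, -0.546, -0.45, 0.546]
contact_force: [-0.1, -0.4, -0.3]
gripper_width: 0.003
```

drive_tool(
  series=[
    {"x": 0, "y": 0, "z": 0.03, "ax": 0, "ay": 0, "az": 0},
    {"x": 0, "y": 0, "z": 0.06, "ax": 0, "ay": 0, "az": 0},
    {"x": 0, "y": 0, "z": 0.08, "ax": 0, "ay": 0, "az": 0},
    {"x": 0, "y": 0, "z": 0.08, "ax": 0, "ay": 0, "az": 0},
  ],
)

```text
time: 26.15
tool_pos: [0.622, 0.0222, 0.0344]
tool_rot: [-0.45, -0.546, -0.45, 0.546]
contact_force: [-0.1, 0.1, -0.0]
gripper_width: 0.0
```

drive_tool(
  series=[
    {"x": 0, "y": 0, "z": 0.03, "ax": 0, "ay": 0, "az": 0},
    {"x": 0, "y": 0, "z": 0.06, "ax": 0, "ay": 0, "az": 0},
    {"x": 0, "y": 0, "z": 0.08, "ax": 0, "ay": 0, "az": 0},
    {"x": 0, "y": 0, "z": 0.08, "ax": 0, "ay": 0, "az": 0},
  ],
)

```text
time: 26.48
tool_pos: [0.6218, 0.0206, 0.0345]
tool_rot: [0.45, 0.546, 0.45, -0.545]
contact_force: [0.2, 1.5, 0.3]
gripper_width: -0.002
```

drive_tool(
  series=[
    {"x": 0, "y": 0, "z": 0.03, "ax": 0, "ay": 0, "az": 0},
    {"x": 0, "y": 0, "z": 0.06, "ax": 0, "ay": 0, "az": 0},
    {"x": 0, "y": 0, "z": 0.08, "ax": 0, "ay": 0, "az": 0},
    {"x": 0, "y": 0, "z": 0.08, "ax": 0, "ay": 0, "az": 0},
  ],
)

```text
time: 26.82
tool_pos: [0.6217, 0.0205, 0.0345]
tool_rot: [0.449, 0.547, 0.451, -0.544]
contact_force: [0.9, 7.9, -1.0]
gripper_width: 0.002
```

drive_tool(
  series=[
    {"x": 0, "y": 0, "z": 0.03, "ax": 0, "ay": 0, "az": 0},
    {"x": 0, "y": 0, "z": 0.06, "ax": 0, "ay": 0, "az": 0},
    {"x": 0, "y": 0, "z": 0.06, "ax": 0, "ay": 0, "az": 0},
  ],
)

```text
time: 27.07
tool_pos: [0.6217, 0.0205, 0.0346]
tool_rot: [0.448, 0.548, 0.451, -0.543]
contact_force: [3.9, 12.7, -2.2]
gripper_width: -0.002
```

drive_tool(
  series=[
    {"x": 0, "y": 0, "z": -0.06, "ax": 0, "ay": 0, "az": 0},
    {"x": 0, "y": 0, "z": -0.14, "ax": 0, "ay": 0, "az": 0},
    {"x": 0, "y": 0, "z": -0.24, "ax": 0, "ay": 0, "az": 0},
    {"x": 0, "y": 0, "z": -0.5, "ax": 0, "ay": 0, "az": 0},
    {"x": 0, "y": 0, "z": -0.9, "ax": 0, "ay": 0, "az": 0},
  ],
)

```text
time: 27.48
tool_pos: [0.6253, 0.0385, 0.0344]
tool_rot: [-0.45, -0.546, -0.449, 0.546]
contact_force: [-0.1, -0.4, -0.3]
gripper_width: -0.0
```

drive_tool(
  series=[
    {"x": -1, "y": 0, "z": -0.3, "ax": 0, "ay": 0, "az": 0},
    {"x": -2.5, "y": 0, "z": -0.5, "ax": 0, "ay": 0, "az": 0},
    {"x": -4, "y": 0, "z": -0.5, "ax": 0, "ay": 0, "az": 0},
    {"x": -5, "y": 0, "z": -0.5, "ax": 0, "ay": 0, "az": 0},
    {"x": -5, "y": 0, "z": -0.5, "ax": 0, "ay": 0, "az": 0},
  ],
)

```text
time: 27.9
tool_pos: [0.632, 0.0517, 0.168]
tool_rot: [0.453, 0.549, 0.447, -0.542]
contact_force: [1.4, 0.3, 0.5]
gripper_width: 0.003
```

drive_tool(
  series=[
    {"x": 0, "y": 0, "z": 0, "ax": 0, "ay": 0, "az": 0},
    {"x": 0, "y": 0, "z": 0, "ax": 0, "ay": 0, "az": 0},
    {"x": 0, "y": 0, "z": 0, "ax": 0, "ay": 0, "az": 0},
  ],
)

```text
time: 28.15
tool_pos: [0.6265, 0.0514, 0.1572]
tool_rot: [-0.449, -0.545, -0.451, 0.547]
contact_force: [-1.4, -1.3, -0.1]
gripper_width: 0.0
```

```bash
python3 snap.py scene:s19 side:d19; python3 - <<'E'
from h import *
b=cv2.imread('pics/d19.png');c=cv2.imread('pics/s19.png')
o=np.hstack([cv2.resize(b[160:260,290:410],(400,400),interpolation=cv2.INTER_CUBIC),cv2.resize(c[150:250,300:420],(400,400),interpolation=cv2.INTER_CUBIC)])
cv2.imwrite('pics/z19.png',o)
E
```

```text
28.25 [0.6265 0.0512 0.1571] [-0.3493 -0.2154 -0.1018] 0.0011912237659652042
```

View pics/z19.png

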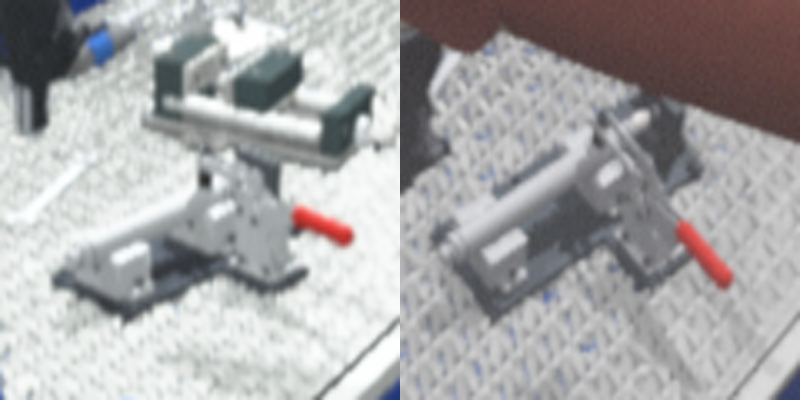

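View pics/s19.png

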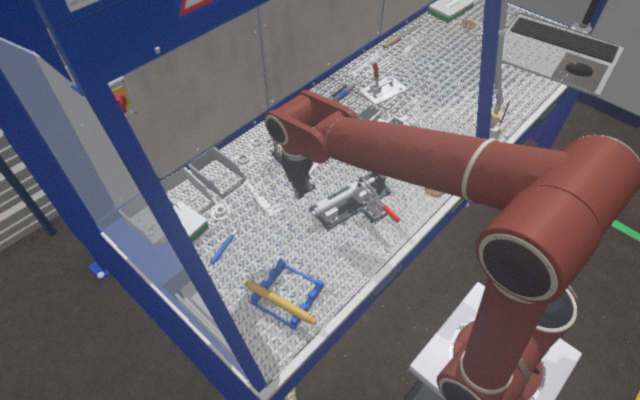

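The spindle is clamped in both vees with the red handle down (scene ~ (390,212)). The brass spindle still lies in the rack and the arm touches nothing.

```bash
python3 -c "
from plant import workorder
print(workorder.job_done())"
```

```text
the job is handed in; nothing more can be done
None
```

The steel spindle is in the two vees, against the white stop tip, with the clamp's red handle fully down. I handed the job in at about 28 s of the 72 s; the hand-in gives no verdict.

- **Laying in:** I lowered the spindle until the wrist felt contact; the upward force was about 6 N when I let go.
- **Stop push:** I pushed the spindle's free end with shut fingers. Sliding took about 3 N, and it met the stop about 100 mm from vee_mid. I held 13.4 N at the wrist for about 0.7 s with the clamp open, so I estimate about 10 N at the stop.
- **Clamp:** I pressed the handle down until it met its end stop, reaching 31 N at the fingertips. It stayed down when the fingers left.
- **Extra push after clamping:** I pushed the end again, up to 12.7 N at the wrist. The fingers stopped within 0.2 mm of where they had before, so the clamp had not moved the spindle off the stop.

In the last pictures the handle is down, the spindle lies in both vees and the gripper is clear. The brass spindle lies in the rack as before, and I saw no sign that the deburring tool, spanner or discs had moved, though the arm partly hides some of them there. None of the checks failed or disagreed.

I could not measure the forces left on the stop, the flanks or the pad after letting go. That the spindle still bears on the stop rests on the finger position and the pictures.

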